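Load two label-tape rolls on the bench roll stand and cap the spindle

ROBOT

A 6-joint arm with a two-finger parallel gripper is mounted at the origin on a cart in front of the work surface, level with it; the furniture and walls round the work are solid. World frame = base frame: x ahead of the robot, y to its left, z up, the work surface at z = 0. Lengths are in m, angles in rad, forces in N, time in s.
With the tool pointing down it reaches from about 0.375 to 0.9 m from the base axis. Payload 3.1 kg.
Tool frame: the origin (TCP) lies between the finger pads; the fingertips stand 8 mm ahead of it and the grasp point (between the pads) lies 11 mm behind it (r.tip_reach is the distance from the TCP to the fingertips, in m); x points along the fingers, y is the direction in which the jaws open and shut, and the axes are right-handed (so a half turn about x gives the same grasp; the last joint's range is limited). The gripper opens to 87 mm and grips with 3 to 60 N. Pads are 19 mm wide; open, the fingers measure 117 mm over their backs; the gripper's body (75 mm by 190 mm) begins 51 mm behind the grasp point.
Start: joints at [-1.433, 0.527, 1.433, -0, 1.181, -0.178], TCP at [0.194, -0.594, 0.231] pointing down, gripper open.
Joint ranges: [-3.08, 3.08], [-0.75, 2.2], [0.22, 2.44], [-1.43, 4.57], [0, 2.65], [-2.85, 2.85]. Speed limits (rad/s): [2.79, 2.79, 3.14, 3.14, 3.14, 3.14].

INTERFACE

Orientations are given as a rotation vector (axis times angle).
In Python, from rig import status, cams, workorder, r gives the robot as it stands.
- The arm moves only by the tool carry_out, never from a script. Its argument "series" is a list of rows, each an object with "delta_pos": the shift along the world's x, y, z in cm, a list of three; "turn": the turn, a rotation vector about the world's x, y, z in degrees, a list of three; "grip": the gripper command: -1 is shut, 1 is fully open, values between are in proportion. In form: [{"delta_pos": [dx, dy, dz], "turn": [rx, ry, rz], "grip": grip}, ...]. A call has 1 to 12 rows; each row is the pose to reach, as a shift and turn from the pose commanded when the call began; what a row does not reach only later rows make up. A row lasts 1/10 s, in which the tool goes at most 50 mm and 8.59 degrees, less where a joint would pass 70% of its speed; a pose out of reach is approached as far as the arm can. A call with a gripper value outside its range is refused whole. The fingers move at their own pace and stop on an object; the grip force is fixed at half the most. Time passes only in rows, so rows that repeat a pose let the fingers close. It gives the time, the measured TCP pose, the force and the opening at its end, in the units of the state.
- status.get_obs(): the state, without advancing time (a new reading comes with each control period).
- cams.grab_frame(name): name is "side" or "top" or "wrist"; returns the picture (400x640x3 uint8, red, green, blue); there is no depth.
- cams.camera_params(name): a dict with "vertical_fov" (degrees; the focal length in pixels is half the picture's height over the tangent of half this angle, whatever the lens; pixels are square), "cx", "cy" (the principal point, pixels), "pose" (4x4, takes a point from camera to world coordinates). Camera axes: x right, y down, z forward; pixel columns grow to the right and rows downward; lengths in m; the calibration is good to about 2 mm. The wrist camera is an equidistant fisheye: a pixel r from the principal point sees the ray r / f radians off the axis. A picture is of the moment at which its call begins: read the wrist's pose just before it. camera_params takes no time and is no camera call; for the wrist camera it gives the pose at the moment of the call.
- workorder.hand_in(): hands the job in, once; it reports no verdict.
The state is a dict: "time_s": time; "joints": joint angles; "dq": joint speeds; "joint_torque": joint torques, N m; "tcp_pos": TCP position; "ee_rot": TCP orientation; "contact_force": force on the tool from outside, world axes, zero at the start; "torque": the same for the moment, N m; "width": finger opening in m.
Only numpy, scipy, OpenCV 4.12 (cv2) and the standard library are available. Lean on these libraries where they do the work, as an engineer would, in place of code of your own. Each camera call takes 0.05 s, during which the arm holds its last target.

TASK

Load the bench roll stand: take the rolls of labelling tape from the cradle and thread the yellow one onto the level spindle first, up against the black back disc, then the blue one up against the yellow. Then take the black end cap, push it open end first onto the spindle's free end until it meets the blue roll with no gaps left between the parts, and let go. Leave the sample cup and the dropper bottle where they stand.

Things in the scene. Friction and masses are not known exactly. Their poses are not given: they have to be found in the camera images.
- spindle_root (a point): on the spindle axis at the front face of the black back disc (72 mm across) of a fixed grey roll stand. The spindle, steel, 25 mm thick, 100 mm long, level, 100 mm above the worktop, runs from here along -y; z is up. Upright (at +y) and disc reach 36 mm above the axis at most; base under the spindle 18 mm high, 120 mm wide. Loaded part centres: y = -18 (yellow), -54 (blue), -90 mm (cap).
- spindle_tip (a point): free end of the spindle, on its axis, 100 mm from the back disc; same axes as spindle_root. The last 6 mm taper from 25 to 14 mm.
- cradle: fixed narrow grey cradle, 46 x 226 mm, with two rails along its y; the two rolls and the cap stand on edge on it in three places at y about -70, 0, +70 mm (which is where varies), their axes along its y, 52 mm above the worktop. Ridges between the places rise to 32 mm. Parts simply lift out. Origin: underside centre; its +y looks roughly toward the stand.
- yellow_roll_center (a point): centre (middle of the bore) of the roll of yellow labelling tape on a cardboard core: a rigid ring, outside diameter 60 mm, bore 32 mm, 36 mm long, 0.1 kg. It starts on edge in one of the cradle's three places, axis level. y = its axis (ends alike). Best gripped across its diameter, fingers either side of the round, so that both end faces stay free.
- blue_roll_center (a point): centre (middle of the bore) of the roll of blue labelling tape on a cardboard core: a rigid ring, outside diameter 60 mm, bore 32 mm, 36 mm long, 0.1 kg. It starts on edge in one of the cradle's three places, axis level. y = its axis (ends alike). Best gripped across its diameter, fingers either side of the round, so that both end faces stay free.
- end_cap_center (a point): centre of the black round end cap, diameter 60, length 36 mm, 0.1 kg; blind bore 29 mm wide, 30 mm deep, open at its +y end, red dot on the closed -y end. It starts on edge in the cradle, open end to the cradle's +y. y = its axis. It meets the blue roll 2 mm before the bore bottoms, pushes the rolls back if pushed, and just rests on the spindle. Grip it across its diameter.
- yellow_roll: the yellow roll itself (its centre is the point above)
- blue_roll: the blue roll itself (its centre is the point above)
- end_cap: the end cap itself (its centre is the point above)
- sample_cup: bystander: clear sample cup with red lid, 47 mm across, 66 mm high, standing beyond the work. Origin: underside centre.
- dropper: bystander: small white dropper bottle with a blue band, 26 mm across, 68 mm high, standing between robot and work. Origin: underside centre.
Things that resemble listed ones, but are neither listed nor needed, are in the scene too. Of the things that look like the yellow_roll, the middle-sized one is meant. Of the things shaped like the blue_roll, the blue one is meant.

How it is judged:
On the way, in this order (a step that is already met when the one before it is completed fails the run):
1. the yellow roll is threaded onto the spindle, the blue one not yet (x of yellow_roll_center in the frame of spindle_root between -0.008 and 0.008 m and z of yellow_roll_center in the frame of spindle_root between -0.01 and 0.01 m and y of yellow_roll_center in the frame of spindle_root between -0.075 and 0 m and angle between the y axis of yellow_roll_center and the y axis of spindle_root, either way round below 0.2 rad and distance between blue_roll_center and spindle_root above 0.08 m), for 0.2 s.
2. the blue roll is threaded on after it, the cap not yet (x of yellow_roll_center in the frame of spindle_root between -0.008 and 0.008 m and z of yellow_roll_center in the frame of spindle_root between -0.01 and 0.01 m and y of yellow_roll_center in the frame of spindle_root between -0.04 and 0 m and angle between the y axis of each of yellow_roll_center, blue_roll_center and the y axis of spindle_root, either way round below 0.2 rad and x of blue_roll_center in the frame of spindle_root between -0.008 and 0.008 m and z of blue_roll_center in the frame of spindle_root between -0.01 and 0.01 m and y of blue_roll_center in the frame of spindle_root between -0.08 and 0 m and distance between end_cap_center and spindle_root above 0.11 m), for 0.2 s.
At the end, for the whole second after the job is handed in: On the spindle, from the disc: yellow, blue, cap, centres at most 26, 64 and 100 mm from the disc (18, 54, 90 is ideal), each within 8 mm sideways and 10 mm in height of the spindle axis and 0.2 rad of its direction; all released and still (x of yellow_roll_center in the frame of spindle_root between -0.008 and 0.008 m and z of yellow_roll_center in the frame of spindle_root between -0.01 and 0.01 m and y of yellow_roll_center in the frame of spindle_root between -0.026 and 0 m and angle between the y axis of each of yellow_roll_center, blue_roll_center, end_cap_center and the y axis of spindle_root, either way round below 0.2 rad and x of blue_roll_center in the frame of spindle_root between -0.008 and 0.008 m and z of blue_roll_center in the frame of spindle_root between -0.01 and 0.01 m and y of blue_roll_center in the frame of spindle_root between -0.064 and 0 m and x of end_cap_center in the frame of spindle_root between -0.008 and 0.008 m and z of end_cap_center in the frame of spindle_root between -0.01 and 0.01 m and y of end_cap_center in the frame of spindle_root between -0.1 and 0 m and linear speed of each of yellow_roll, blue_roll, end_cap below 0.01 m/s); the robot touches nothing.
It fails at once if the sample cup is moved more than 30 mm (distance of sample_cup from where it was at the start of the episode above 0.03 m).
It fails at once if the dropper bottle is moved more than 30 mm (distance of dropper from where it was at the start of the episode above 0.03 m).
It also fails if it takes over 72 s, if anything falls off the work surface, if the arm or the gripper's body presses on something with over 40 N, if the wrist force passes 120 N, or if a joint passes its speed limit or range.

## Working session

There is one attempt and no reset: what is moved stays moved. The work goes in short steps, Python scripts to look and compute and a tool call to move; the robot and the scene stay as the last step left them, time stands still between calls to the robot, and variables do not carry over. Pictures are saved under pics/ and viewed, and the job is handed in when it is done.

Besides the shell and the picture viewer there is one more tool, called as a command line: name --argument value ..., lists and objects as JSON in quotes. carry_out: Moves the arm, as the interface text tells. Its arguments: {"type":"object","properties":{"series":{"type":"array"}},"required":["series"]}

```bash
ls; mkdir -p pics; python3 - <<'E'
from rig import status,cams,workorder,r
import cv2,numpy as np
o=status.get_obs();print(o)
for n in ["side","top","wrist"]:
    p=cams.camera_params(n);print(n,p)
    cv2.imwrite(f"pics/{n}0.png",cams.grab_frame(n)[:,:,::-1])
print(r.tip_reach,[a for a in dir(r) if a[0]!='_'])
E
```

```text
pics
{'time_s': 0.0, 'joints': array([-1.43353871e+00,  5.28453145e-01,  1.43392963e+00,  1.24125455e-05,
        1.18139636e+00, -1.78449945e-01]), 'dq': array([ 6.10080494e-05, -3.97393067e-04, -3.88622718e-04, -1.00459614e-03,
       -1.34023873e-03,  3.37944532e-04]), 'joint_torque': array([ 6.41297584e-05, -4.40043461e+01, -1.76589292e+01,  6.33578910e-02,
        5.82526345e-02, -1.65966076e-04]), 'tcp_pos': array([ 0.1940152 , -0.5933554 ,  0.22957093]), 'ee_rot': array([ 2.05194132,  0.32888054, -2.05182391]), 'contact_force': array([-0.06602408,  0.04381585,  0.10219604]), 'torque': array([-0.03116781, -0.00137133,  0.02562549]), 'width': 0.0867180014473234}
side {'vertical_fov': 46.832110444328265, 'cx': 322.51459585414597, 'cy': 202.1785286561863, 'pose': array([[ 0.97920052, -0.17384236,  0.10461921,  0.40321602],
       [-0.20275291, -0.81911343,  0.53660455, -0.56717316],
       [-0.0075896 , -0.5466553 , -0.83732334,  0.99142174],
       [ 0.        ,  0.        ,  0.        ,  1.        ]])}
top {'vertical_fov': 51.42454994005601, 'cx': 321.5240695809705, 'cy': 201.12537949305872, 'pose': array([[-1.11969860e-03, -9.95585659e-01,  9.38506395e-02,
         4.15154110e-01],
       [-9.99999238e-01,  1.06593268e-03, -6.23016111e-04,
         1.23671602e-03],
       [ 5.20227441e-04, -9.38512656e-02, -9.95586093e-01,
         1.23197846e+00],
       [ 0.00000000e+00,  0.00000000e+00,  0.00000000e+00,
         1.00000000e+00]])}
wrist {'vertical_fov': 65.70646984690485, 'cx': 323.5406421745293, 'cy': 199.00804527537036, 'pose': array([[ 3.11715575e-01, -9.11288119e-01, -2.69049001e-01,
         2.69020402e-01],
       [-9.50175300e-01, -2.99121207e-01, -8.77120479e-02,
        -5.68797501e-01],
       [-5.47314622e-04,  2.82984926e-01, -9.59124200e-01,
         3.84166370e-01],
       [ 0.00000000e+00,  0.00000000e+00,  0.00000000e+00,
         1.00000000e+00]])}
0.008 ['PlanningError', 'tip_reach']
```

View pics/side0.png

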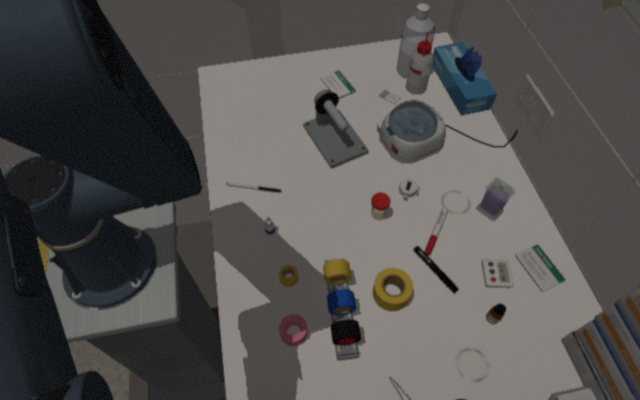

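View pics/top0.png

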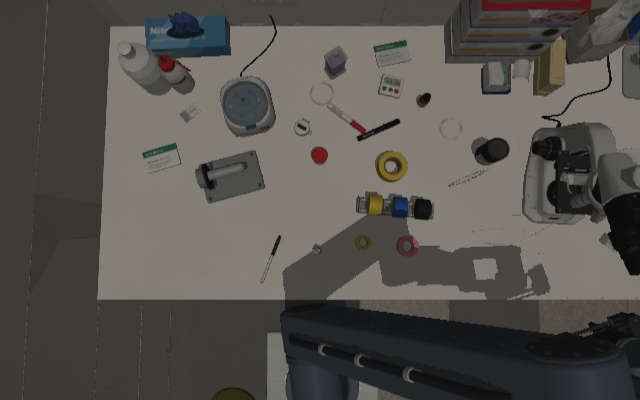

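View pics/wrist0.png

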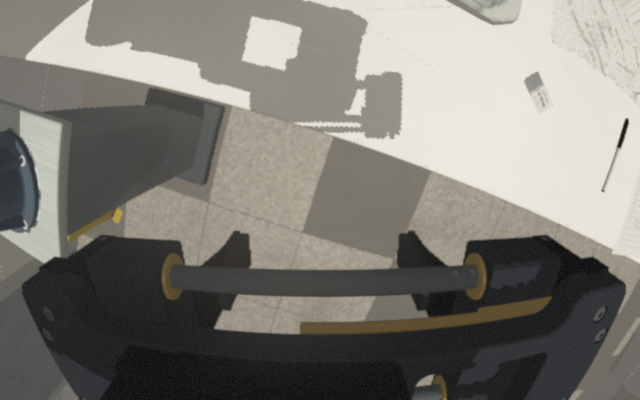

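```bash
cat > h.py <<'E'
from rig import status,cams,workorder,r
import cv2,numpy as np
from scipy.spatial.transform import Rotation as R
def ray(n,u,v,p=None):
    p=p or cams.camera_params(n); f=200/np.tan(np.radians(p['vertical_fov'])/2)
    x,y=u-p['cx'],v-p['cy']
    if n=='wrist':
        rr=np.hypot(x,y);th=rr/f;d=np.array([x/rr*np.sin(th),y/rr*np.sin(th),np.cos(th)]) if rr>0 else np.array([0,0,1.])
    else: d=np.array([x/f,y/f,1])
    P=np.array(p['pose']);return P[:3,3],P[:3,:3]@d/np.linalg.norm(d)
def onz(n,u,v,z,p=None):
    o,d=ray(n,u,v,p);return o+d*(z-o[2])/d[2]
def proj(n,X,p=None):
    p=p or cams.camera_params(n); f=200/np.tan(np.radians(p['vertical_fov'])/2)
    P=np.array(p['pose']);c=P[:3,:3].T@(np.asarray(X)-P[:3,3])
    if n=='wrist':
        s=np.hypot(c[0],c[1]);th=np.arctan2(s,c[2]);k=f*th/max(s,1e-9)
        return p['cx']+c[0]*k,p['cy']+c[1]*k
    return p['cx']+f*c[0]/c[2],p['cy']+f*c[1]/c[2]
def crop(src,dst,x0,y0,w,h,s,draw=()):
    im=cv2.imread(src)[y0:y0+h,x0:x0+w];im=cv2.resize(im,None,fx=s,fy=s,interpolation=cv2.INTER_CUBIC)
    for (u,v) in draw: cv2.circle(im,(int((u-x0+.5)*s),int((v-y0+.5)*s)),2,(0,255,0),-1)
    cv2.imwrite(dst,im)
def wr(name):
    p=cams.camera_params('wrist');im=cams.grab_frame('wrist');cv2.imwrite(f'pics/{name}.png',im[:,:,::-1])
    np.save(f'pics/{name}.npy',p,allow_pickle=True);return p
E
python3 - <<'E'
from h import *
crop('pics/top0.png','pics/topA.png',340,140,110,120,5)
crop('pics/top0.png','pics/topB.png',185,140,90,70,8)
crop('pics/side0.png','pics/sideA.png',270,250,160,120,5)
E
```

```text
(no output)
```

View pics/topA.png

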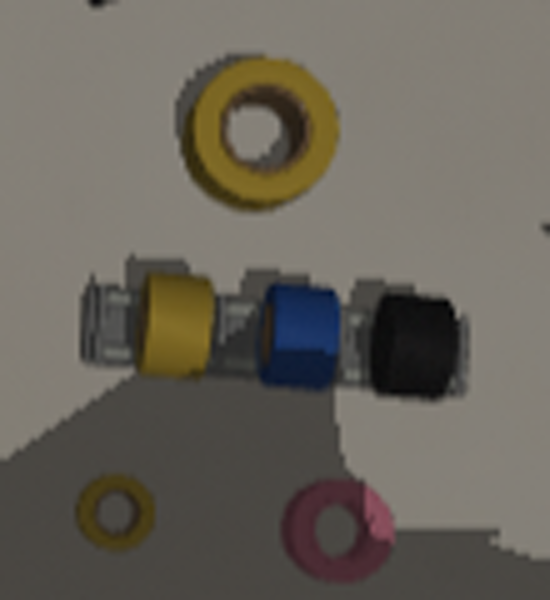

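View pics/topB.png

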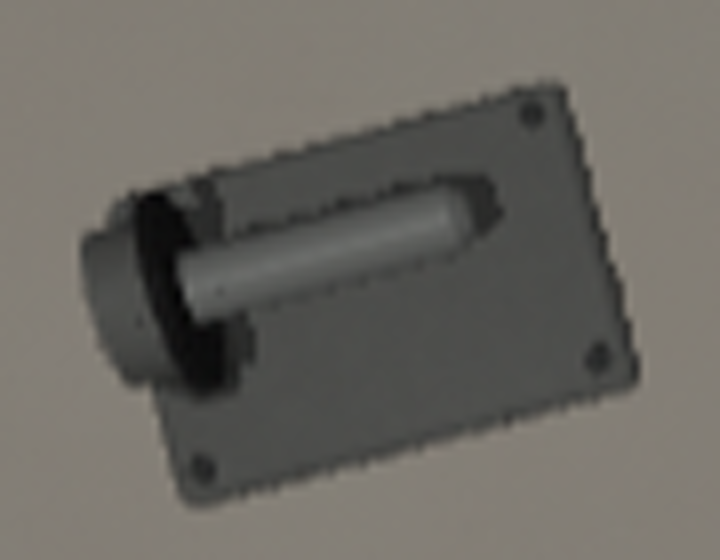

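View pics/sideA.png

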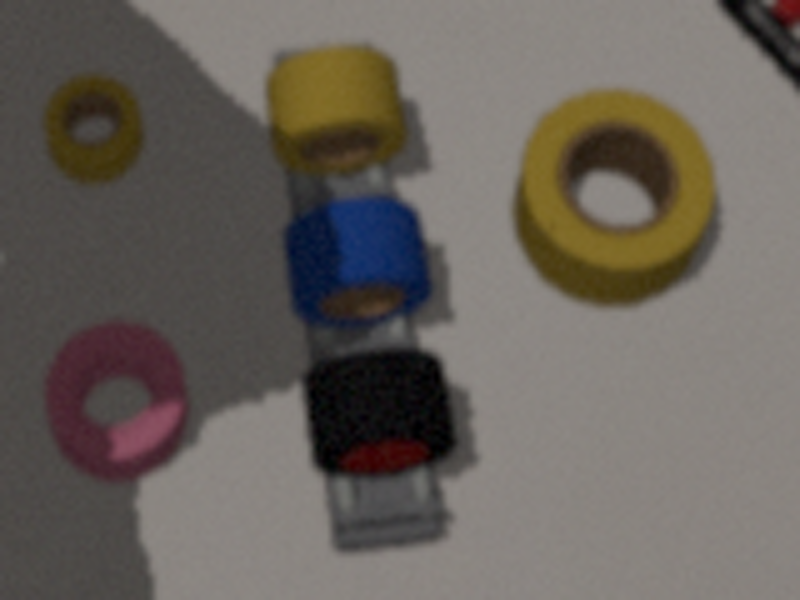

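```bash
python3 - <<'E'
from h import *
np.set_printoptions(precision=4,suppress=True)
def T(u,v,z): return onz('top',u,v,z)
print('yellow',T(340+178/5,140+325/5,.065),'blue',T(340+302/5,140+336/5,.065),'cap',T(340+417/5,140+346/5,.065))
a=T(185+190/8,140+285/8,.1);b=T(185+490/8,140+205/8,.1)
print('spindle',a,b,np.linalg.norm(a-b),np.degrees(np.arctan2(*(a-b)[:2])))
print('cup',T(319,155,.066),'drop',T(317,249,.05))
print('side: yellow',onz('side',337,270,.06))
c=onz('side',270+380/5,250+535/5,0.0);print('cradle -y end',c)
print(R.from_rotvec(status.get_obs()['ee_rot']).as_matrix())
E
```

```text
yellow [ 0.514 -0.152  0.065] blue [ 0.5077 -0.2218  0.065 ] cap [ 0.502  -0.2865  0.065 ]
spindle [0.5927 0.3109 0.1   ] [0.6205 0.2081 0.1   ] 0.1064719917473954 -15.119656422987182
cup [0.6571 0.0076 0.066 ] drop [0.3906 0.0134 0.05  ]
side: yellow [ 0.5146 -0.1512  0.06  ]
cradle -y end [ 0.4966 -0.3228  0.    ]
[[-0.0003  0.3106 -0.9505]
 [ 0.0016 -0.9505 -0.3106]
 [-1.     -0.0016 -0.0003]]
```

carry_out --series '[{"delta_pos": [32, 37, 5], "turn": [0, 0, 67], "grip": 1}, {"delta_pos": [32, 37, 5], "turn": [0, 0, 67], "grip": 1}, {"delta_pos": [32, 37, 5], "turn": [0, 0, 67], "grip": 1}, {"delta_pos": [32, 37, 5], "turn": [0, 0, 67], "grip": 1}, {"delta_pos": [32, 37, 5], "turn": [0, 0, 67], "grip": 1}, {"delta_pos": [32, 37, 5], "turn": [0, 0, 67], "grip": 1}, {"delta_pos": [32, 37, 5], "turn": [0, 0, 67], "grip": 1}, {"delta_pos": [32, 37, 5], "turn": [0, 0, 67], "grip": 1}, {"delta_pos": [32, 37, 5], "turn": [0, 0, 67], "grip": 1}, {"delta_pos": [32, 37, 5], "turn": [0, 0, 67], "grip": 1}, {"delta_pos": [32, 37, 5], "turn": [0, 0, 67], "grip": 1}, {"delta_pos": [32, 37, 5], "turn": [0, 0, 67], "grip": 1}]'

```text
time_s: 1.35
tcp_pos: [0.5143, -0.2232, 0.2803]
ee_rot: [1.269, 1.169, -1.271]
contact_force: [-0.1, 0.3, -0.9]
width: 0.0871
```

```bash
python3 - <<'E'
from h import *
o=status.get_obs();print(o['time_s'],o['tcp_pos'],R.from_rotvec(o['ee_rot']).as_matrix(),o['joints'])
p=wr('w1');print(p['pose'])
for X in ([.514,-.152,.052],[.508,-.222,.052],[.502,-.287,.052]):print(proj('wrist',X,p))
E
```

```text
1.35 [ 0.51425389 -0.22323282  0.28025838] [[-9.12852404e-04  9.96560581e-01 -8.28623843e-02]
 [-2.93233333e-04 -8.28626820e-02 -9.96560931e-01]
 [-9.99999540e-01 -8.85415029e-04  3.67866179e-04]] [-6.08446220e-01  3.85051658e-01  1.53553281e+00 -8.11359182e-04
  1.22158971e+00 -5.25210718e-01]
[[ 9.96660387e-01 -7.83026409e-02 -2.31682868e-02  5.21674970e-01]
 [-8.16581796e-02 -9.55280370e-01 -2.84203019e-01 -1.44752542e-01]
 [ 1.21637289e-04  2.85145771e-01 -9.58484155e-01  4.34723082e-01]
 [ 0.00000000e+00  0.00000000e+00  0.00000000e+00  1.00000000e+00]]
(np.float64(317.7240323773036), np.float64(115.81477501162999))
(np.float64(317.69191469934924), np.float64(171.8058628367623))
(np.float64(317.4438090984768), np.float64(220.46405831534446))
```

View pics/w1.png

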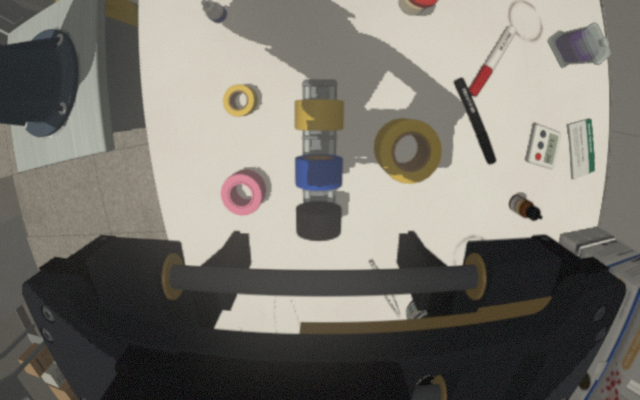

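```bash
python3 - <<'E'
from h import *
crop('pics/w1.png','pics/w1c.png',280,70,80,180,3.3)
im=cv2.imread('pics/w1.png').astype(int);hsv=cv2.cvtColor(cv2.imread('pics/w1.png'),cv2.COLOR_BGR2HSV)
p=np.load('pics/w1.npy',allow_pickle=True).item()
for nm,m,z in (('y',(hsv[...,0]>18)&(hsv[...,0]<32)&(hsv[...,1]>100),0),('b',(hsv[...,0]>105)&(hsv[...,0]<125)&(hsv[...,1]>120),0),('k',(im.max(2)<75),0)):
    roi=np.zeros(m.shape,bool);roi[90:240,285:352]=1
    if nm=='k': roi[:200]=0;roi[240:]=0
    m=(m&roi).astype(np.uint8)
    n,l,s,c=cv2.connectedComponentsWithStats(m);i=1+s[1:,4].argmax();print(nm,s[i],c[i])
    for v in range(s[i][1],s[i][1]+s[i][3],4):
        us=np.where(l[v]==i)[0];print(v,us.min(),us.max(),end='; ')
    mid=s[i][0]+(s[i][2]-1)/2;print(mid)
E
```

```text
y [ 296  100   47   30 1365] [319.02857143 114.43296703]
100 307 336; 104 296 342; 108 296 342; 112 296 342; 116 296 342; 120 296 342; 124 296 342; 128 297 341; 319.0
b [298 161  38  29 334] [307.21556886 177.42814371]
161 299 306; 165 298 307; 169 298 306; 173 299 306; 177 298 306; 181 298 306; 185 298 335; 189 311 325; 316.5
k [ 297  201   44   39 1484] [318.43328841 219.71495957]
201 312 325; 205 301 337; 209 297 340; 213 297 340; 217 297 339; 221 298 339; 225 298 339; 229 298 339; 233 299 338; 237 305 332; 318.5
```

View pics/w1c.png

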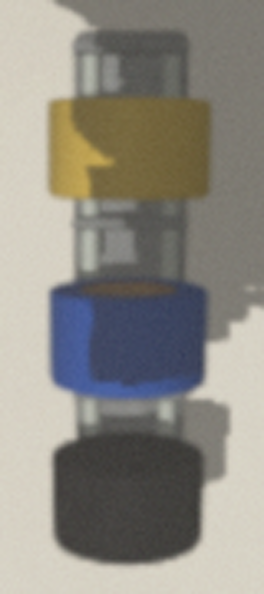

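```bash
cat >> h.py <<'E'
def cyl(c,yaw,n=60,rad=.03,L=.036,pitch=0):
    # axis dir = Rz(yaw) * y
    a=np.array([-np.sin(yaw)*np.cos(pitch),np.cos(yaw)*np.cos(pitch),np.sin(pitch)]);e=np.array([np.cos(yaw),np.sin(yaw),0]);g=np.cross(e,a)
    t=np.linspace(0,2*np.pi,n)
    return [np.asarray(c)+s*L/2*a+rad*(np.cos(k)*e+np.sin(k)*g) for s in(-1,1) for k in t]
def bbox(n,c,yaw,p):
    q=np.array([proj(n,X,p) for X in cyl(c,yaw)]);return np.r_[q.min(0),q.max(0)]
E
python3 - <<'E'
from h import *
from scipy.optimize import least_squares
p=np.load('pics/w1.npy',allow_pickle=True).item()
yaw=-.083
for n,bb in (('y',[294.5,99,343.9,130.6]),('b',[295.2,154,342.7,190.6]),('k',[296,201.2,341,240.6])):
    bb=np.array(bb)-.5
    f=lambda q:bbox('wrist',[q[0],q[1],.052],yaw,p)-bb
    s=least_squares(f,[.51,-.2]);print(n,s.x,f(s.x))
E
```

```text
y [ 0.51538624 -0.14978098] [ 0.01223713  0.01364607 -0.01213747 -0.01382367]
b [ 0.50913209 -0.22046477] [-0.32161371 -0.44557281  0.31816729  0.40971127]
k [ 0.50295936 -0.28540377] [-0.59451753 -1.05227916  0.58721038  1.02250421]
```

```bash
python3 - <<'E'
from h import *
p=np.load('pics/w1.npy',allow_pickle=True).item()
for z in (0,.036):
    print(z,'bigring left',onz('wrist',374,150,z,p),'right',onz('wrist',441,150,z,p),'smallring right',onz('wrist',258,100,z,p),'pink right',onz('wrist',264,193,z,p))
    print(onz('top',340+182/5,140+130/5,z), onz('top',340+340/5,140+130/5,z), onz('top',340+265/5,140+210/5,z))
E
```

```text
0 bigring left [ 0.58862178 -0.20704657  0.        ] right [ 0.6904977 -0.2124711  0.       ] smallring right [ 0.43149601 -0.12196885  0.        ] pink right [ 0.42443377 -0.25727187  0.        ]
[ 0.63707836 -0.16447177  0.        ] [ 0.63698098 -0.25939222  0.        ] [ 0.58854782 -0.21349675  0.        ]
0.036 bigring left [ 0.58307783 -0.20188792  0.036     ] right [ 0.67651726 -0.20686324  0.036     ] smallring right [ 0.43896385 -0.1238556   0.036     ] pink right [ 0.43248645 -0.24795399  0.036     ]
[ 0.63059345 -0.15962955  0.036     ] [ 0.63049892 -0.25177631  0.036     ] [ 0.58348103 -0.20722196  0.036     ]
```

carry_out --series '[{"delta_pos": [0.1, 4, -2], "turn": [0, 0, -0.5], "grip": 0.8}, {"delta_pos": [0.1, 7.4, -6], "turn": [0, 0, -0.5], "grip": 0.8}, {"delta_pos": [0.1, 7.4, -10], "turn": [0, 0, -0.5], "grip": 0.8}, {"delta_pos": [0.1, 7.4, -14], "turn": [0, 0, -0.5], "grip": 0.8}, {"delta_pos": [0.1, 7.4, -17], "turn": [0, 0, -0.5], "grip": 0.8}, {"delta_pos": [0.1, 7.4, -17], "turn": [0, 0, -0.5], "grip": 0.8}]'

```text
time_s: 2.0
tcp_pos: [0.5113, -0.1501, 0.1067]
ee_rot: [1.279, 1.172, -1.285]
contact_force: [-0.5, 0.2, 0.7]
width: 0.0783
```

```bash
python3 - <<'E'
from h import *
p=wr('w2')
print(bbox('wrist',[.5154,-.1498,.052],-.0915,p), status.get_obs()['tcp_pos'])
E
```

```text
[285.6926188  186.09922493 371.18764233 262.11559726] [ 0.51306464 -0.15082732  0.10891598]
```

View pics/w2.png

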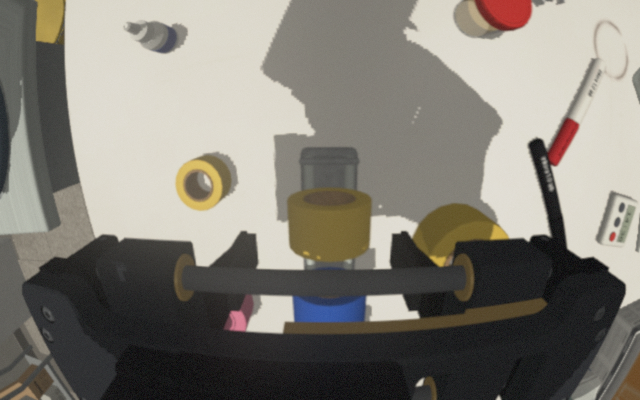

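carry_out --series '[{"delta_pos": [0.05, 0, -2], "turn": [0, 0, 0], "grip": 0.8}, {"delta_pos": [0.05, 0, -4], "turn": [0, 0, 0], "grip": 0.8}, {"delta_pos": [0.05, 0, -6], "turn": [0, 0, 0], "grip": 0.8}, {"delta_pos": [0.05, 0, -7], "turn": [0, 0, 0], "grip": 0.8}, {"delta_pos": [0.05, 0, -7], "turn": [0, 0, 0], "grip": 0.8}, {"delta_pos": [0.05, 0, -7], "turn": [0, 0, 0], "grip": -1}, {"delta_pos": [0.05, 0, -7], "turn": [0, 0, 0], "grip": -1}, {"delta_pos": [0.05, 0, -7], "turn": [0, 0, 0], "grip": -1}, {"delta_pos": [0.05, 0, -7], "turn": [0, 0, 0], "grip": -1}]'

```text
time_s: 2.95
tcp_pos: [0.5149, -0.1498, 0.0413]
ee_rot: [1.277, 1.164, -1.279]
contact_force: [-2.9, -0.2, 5.2]
width: 0.058
```

carry_out --series '[{"delta_pos": [0, 0, 3], "turn": [0, 0, 0], "grip": -1}, {"delta_pos": [0, 0, 7], "turn": [0, 0, 0], "grip": -1}, {"delta_pos": [2, 3, 11], "turn": [0, 0, 5], "grip": -1}, {"delta_pos": [4, 7, 15], "turn": [0, 0, 11], "grip": -1}, {"delta_pos": [6, 12, 16], "turn": [0, 0, 17], "grip": -1}, {"delta_pos": [8, 17, 16], "turn": [0, 0, 20], "grip": -1}, {"delta_pos": [9, 21, 16], "turn": [0, 0, 20], "grip": -1}, {"delta_pos": [9, 23, 16], "turn": [0, 0, 20], "grip": -1}, {"delta_pos": [9, 23, 16], "turn": [0, 0, 20], "grip": -1}, {"delta_pos": [9, 23, 16], "turn": [0, 0, 20], "grip": -1}, {"delta_pos": [9, 23, 16], "turn": [0, 0, 20], "grip": -1}]'

```text
time_s: 4.05
tcp_pos: [0.6053, 0.0791, 0.2003]
ee_rot: [1.019, 1.319, -1.021]
contact_force: [0.2, 0.2, -1.1]
width: 0.058
```

```bash
python3 - <<'E'
from h import *
p=wr('w3');o=status.get_obs();print(o['tcp_pos'],o['width'],o['dq'],R.from_rotvec(o['ee_rot']).as_matrix()[:,1])
for X in ([.5927,.3109,.1],[.6205,.2081,.1]):print(proj('wrist',X,p))
cv2.imwrite('pics/top1.png',cams.grab_frame('top')[:,:,::-1]);cv2.imwrite('pics/side1.png',cams.grab_frame('side')[:,:,::-1])
crop('pics/top1.png','pics/top1c.png',185,130,110,70,7)
crop('pics/side1.png','pics/side1c.png',280,80,130,100,6)
E
```

```text
[0.60538226 0.07875568 0.20037595] 0.05815392869916624 [-0.01027132 -0.00210723 -0.00250178  0.00169906  0.00110441  0.00111477] [ 9.68088895e-01  2.50606371e-01 -5.80657226e-04]
(np.float64(376.2262100224877), np.float64(-52.3051908123885))
(np.float64(380.1605268440393), np.float64(59.755694672890996))
```

View pics/w3.png

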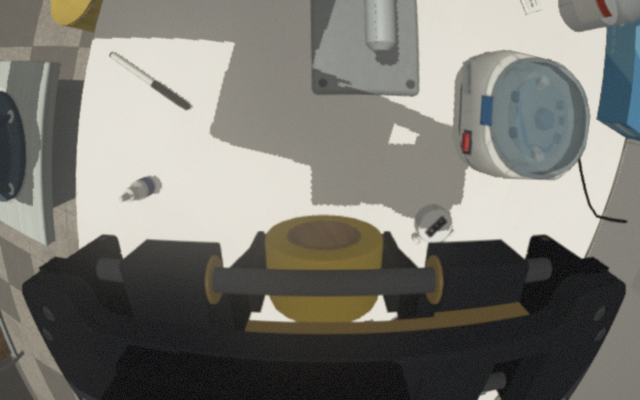

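View pics/side1c.png

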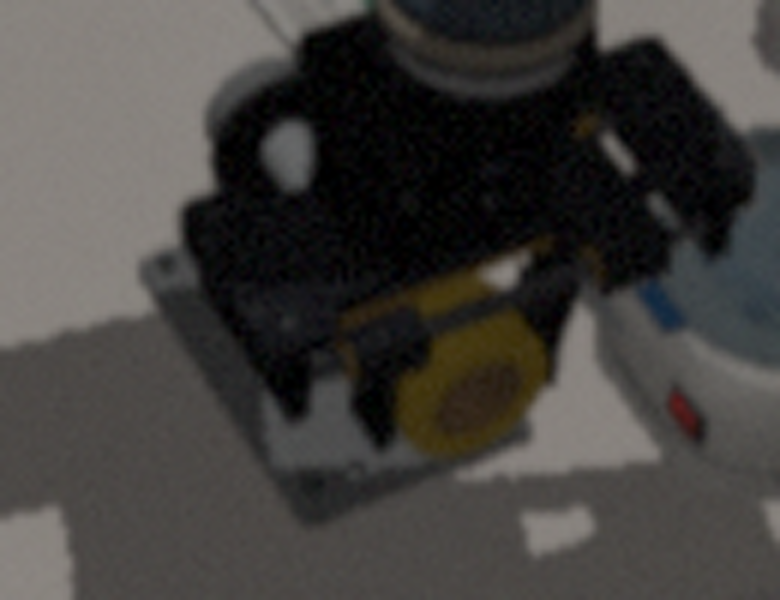

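carry_out --series '[{"delta_pos": [0, 3, 4], "turn": [0, 0, 0.5], "grip": -1}, {"delta_pos": [0, 6, 8], "turn": [0, 0, 0.5], "grip": -1}, {"delta_pos": [0, 9, 10], "turn": [0, 0, 0.5], "grip": -1}, {"delta_pos": [0, 11, 10], "turn": [0, 0, 0.5], "grip": -1}, {"delta_pos": [0, 11, 10], "turn": [0, 0, 0.5], "grip": -1}, {"delta_pos": [0, 11, 10], "turn": [0, 0, 0.5], "grip": -1}, {"delta_pos": [0, 11, 10], "turn": [0, 0, 0.5], "grip": -1}]'

```text
time_s: 4.9
tcp_pos: [0.6054, 0.1884, 0.2997]
ee_rot: [1.013, 1.323, -1.016]
contact_force: [0.4, -0.5, -0.8]
width: 0.0581
```

```bash
python3 - <<'E'
from h import *
p=wr('w4');o=status.get_obs();print(o['tcp_pos'],o['width'],o['dq'],R.from_rotvec(o['ee_rot']).as_matrix()[:,1])
for X in ([.5927,.3109,.1],[.6205,.2081,.1]):print(proj('wrist',X,p))
crop('pics/w4.png','pics/w4c.png',250,0,200,250,3)
E
```

```text
[0.60546493 0.18839781 0.29974907] 0.05832364872933411 [-0.00157349  0.00050234 -0.00498237  0.00397161  0.00095149  0.00256252] [ 0.96597636  0.25862417 -0.00179011]
(np.float64(340.24359561619826), np.float64(72.0086983631206))
(np.float64(339.77644371410923), np.float64(164.28571327372435))
```

View pics/w4c.png

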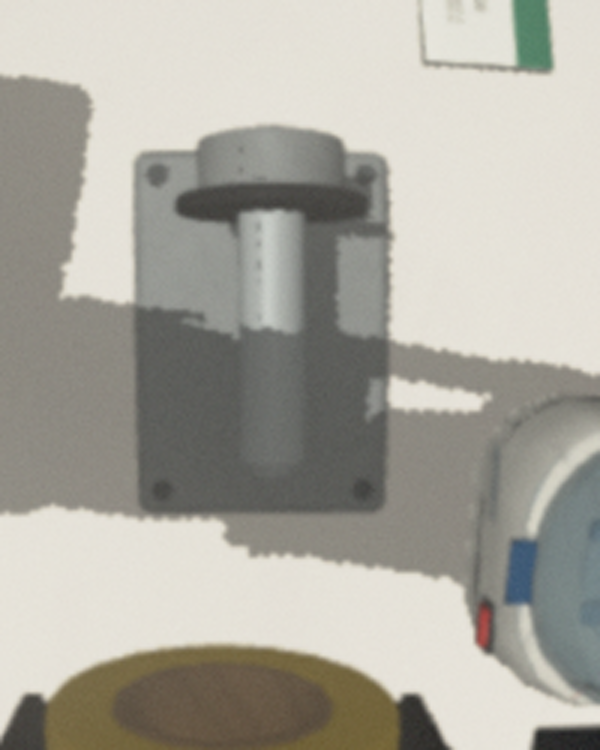

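```bash
python3 - <<'E'
from h import *
from scipy.optimize import least_squares
p=np.load('pics/w4.npy',allow_pickle=True).item()
def circ(c,yaw,s,rad):
    a=np.array([-np.sin(yaw),np.cos(yaw),0]);e=np.array([np.cos(yaw),np.sin(yaw),0])
    t=np.linspace(0,2*np.pi,90);return np.array([proj('wrist',c+s*a+rad*(np.cos(k)*e+np.sin(k)*np.array([0,0,1])),p) for k in t])
def f(q):
    c=np.array([q[0],q[1],.1+q[3]]);y=q[2]
    t=np.vstack([circ(c,y,-.1,.007),circ(c,y,-.094,.0125)]);d=circ(c,y,0,.036)
    a=circ(c,y,-.02,.0125);b=circ(c,y,-.08,.0125)
    return np.array([t[:,1].max()-(475/3-.5),d[:,1].max()-(220/3-.5),d[:,0].min()-(308.3-.5),d[:,0].max()-(373.3-.5),
      a[:,0].min()-(250+238.5/3-.5),a[:,0].max()-(250+304/3-.5),b[:,0].min()-(250+240/3-.5),b[:,0].max()-(250+303/3-.5)])
for z in (1,0):
  s=least_squares(lambda q:f(np.r_[q,0]) if z==0 else f(q),[.593,.31,.26,0][:4 if z else 3]);print(s.x,np.degrees(s.x[2]),np.round(f(np.r_[s.x,0] if not z else s.x),2))
x,y,w=s.x[:3];print('tip',x+.1*np.sin(w),y-.1*np.cos(w))
# held roll
im=cv2.imread('pics/w4.png');
o=status.get_obs();M=R.from_rotvec(o['ee_rot']).as_matrix();g=o['tcp_pos']-.011*M[:,0];print('grasp',g,M)
print(bbox('wrist',g,np.arctan2(M[1,1],M[0,1]),p))
E
python3 -c "
from h import *
crop('pics/w4.png','pics/w4d.png',220,190,220,160,3.5)"
```

```text
[0.59171572 0.31352613 0.26496599 0.00270982] 15.181433122799968 [-0.14  0.16 -0.08 -0.26 -0.08  0.52 -0.57  0.46]
[0.59186702 0.31347261 0.26513858] 15.191321466731788 [-0.43  0.48  0.17 -0.52  0.    0.43 -0.48  0.39]
tip 0.6180713202786703 0.21696698542278306
grasp [0.6054835  0.18840461 0.31074905] [[-1.68768923e-03  9.65976364e-01  2.58624856e-01]
 [-6.18026291e-04  2.58624167e-01 -9.65977825e-01]
 [-9.99998385e-01 -1.79010733e-03  1.60521567e-04]]
[261.4590403  213.38672649 381.45517759 327.73448685]
```

View pics/w4d.png

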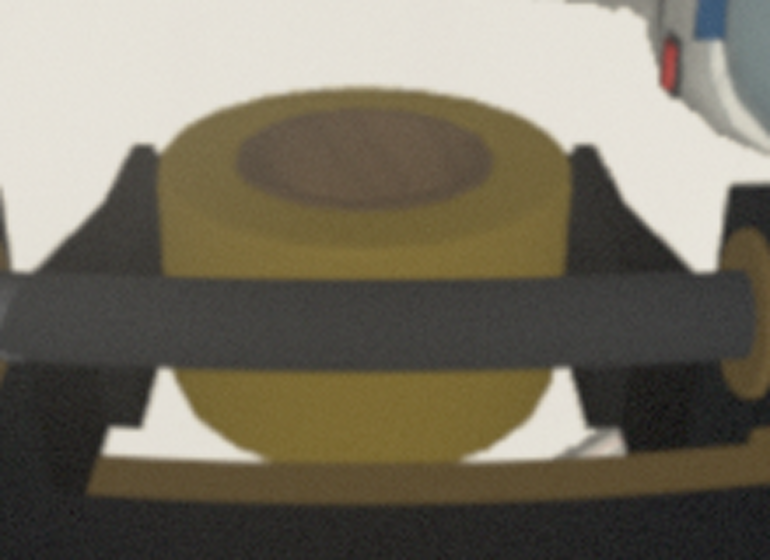

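```bash
python3 - <<'E'
from h import *
np.set_printoptions(precision=4,suppress=True)
print('top near edge',[ (z,onz('top',250,137,z)[:2]) for z in (0,.08)],'far',onz('top',247,76,.07),'left',onz('top',221,105,.07),'right',onz('top',274,110,.07))
p=np.load('pics/w3.npy',allow_pickle=True).item()
print('wrist left edge',[(z,onz('wrist',457,130,z,p)[:2]) for z in (0,.04,.08)], [(z,onz('wrist',500,183,z,p)[:2]) for z in (0,.04,.08)])
print('side top rim', [(z,onz('side',388,112,z)[:2]) for z in (0,.08,.12)],[(z,onz('side',445,120,z)[:2]) for z in (0,.08,.12)])
# height from pair: rim corner red/blue label: top? skip
E
python3 -c "
from h import *
crop('pics/side0.png','pics/sb.png',370,85,90,80,7)"
```

```text
top near edge [(0, array([0.7262, 0.2165])), (0.08, array([0.706 , 0.2025]))] far [0.8884 0.2156 0.07  ] left [0.8023 0.2889 0.07  ] right [0.7875 0.1366 0.07  ]
wrist left edge [(0, array([0.7477, 0.1784])), (0.04, array([0.7295, 0.1758])), (0.08, array([0.7114, 0.1732]))] [(0, array([0.8335, 0.1335])), (0.04, array([0.8057, 0.1359])), (0.08, array([0.7778, 0.1384]))]
side top rim [(0, array([0.7791, 0.3377])), (0.08, array([0.7488, 0.2647])), (0.12, array([0.7336, 0.2282]))] [(0, array([0.9313, 0.2726])), (0.08, array([0.8887, 0.2049])), (0.12, array([0.8674, 0.171 ]))]
```

View pics/sb.png

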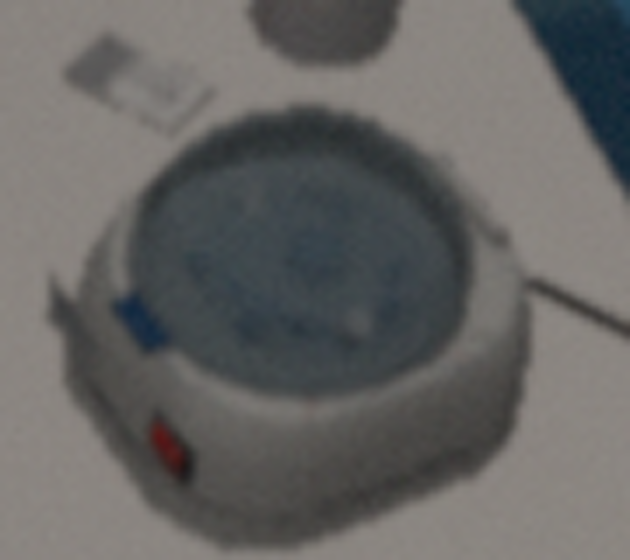

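carry_out --series '[{"delta_pos": [1.2, -0.8, -3], "turn": [0, 0, 0.2], "grip": -1}, {"delta_pos": [2.25, -1.3, -7], "turn": [0, 0, 0.2], "grip": -1}, {"delta_pos": [2.25, -1.3, -11], "turn": [0, 0, 0.2], "grip": -1}, {"delta_pos": [2.25, -1.3, -15], "turn": [0, 0, 0.2], "grip": -1}, {"delta_pos": [2.25, -1.3, -18], "turn": [0, 0, 0.2], "grip": -1}, {"delta_pos": [2.25, -1.3, -20.5], "turn": [0, 0, 0.2], "grip": -1}, {"delta_pos": [2.25, -1.3, -21], "turn": [0, 0, 0.2], "grip": -1}, {"delta_pos": [2.25, -1.3, -21], "turn": [0, 0, 0.2], "grip": -1}, {"delta_pos": [2.25, -1.3, -21], "turn": [0, 0, 0.2], "grip": -1}, {"delta_pos": [2.25, -1.3, -21], "turn": [0, 0, 0.2], "grip": -1}]'

```text
time_s: 5.95
tcp_pos: [0.6295, 0.1769, 0.0925]
ee_rot: [1.012, 1.321, -1.008]
contact_force: [0.5, -0.2, -1.1]
width: 0.0579
```

```bash
python3 - <<'E'
from h import *
p=wr('w5');o=status.get_obs();print(o['tcp_pos'],o['width'],R.from_rotvec(o['ee_rot']).as_matrix()[:,1])
e=np.array([.965,.262]);a=np.array([-.262,.965]);print(e@o['tcp_pos'][:2],a@o['tcp_pos'][:2])
for X in ([.59187,.31347,.1],[.61807,.21697,.1]):print(proj('wrist',X,p))
crop('pics/w5.png','pics/w5c.png',220,0,220,250,3)
cv2.imwrite('pics/side2.png',cams.grab_frame('side')[:,:,::-1])
crop('pics/side2.png','pics/side2c.png',290,80,100,90,7)
E
```

```text
[0.62938617 0.1769669  0.09241989] 0.05833866090551427 [0.96460947 0.26366056 0.00341739]
0.6537229771890993 0.005873879162084494
(np.float64(320.80238350200113), np.float64(-16.42093714473964))
(np.float64(320.3100234298066), np.float64(185.43427064487605))
```

View pics/w5c.png

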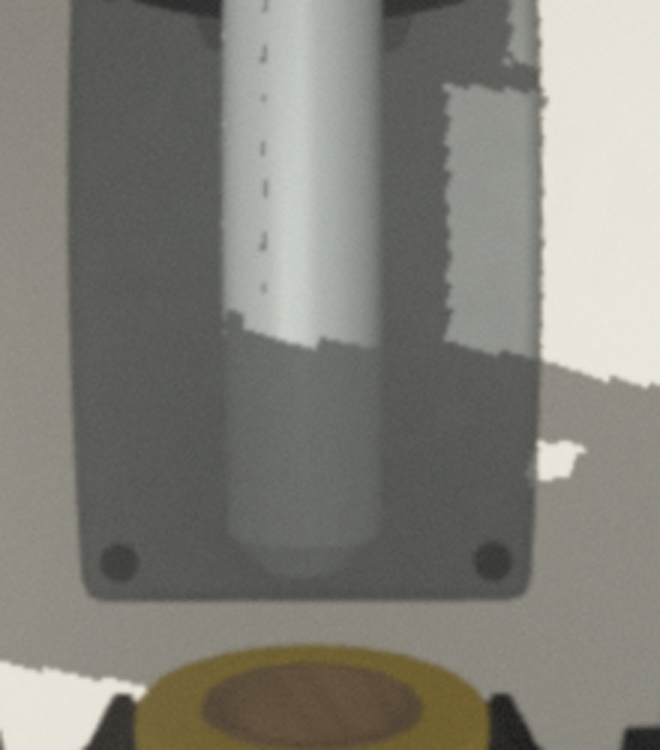

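View pics/side2c.png

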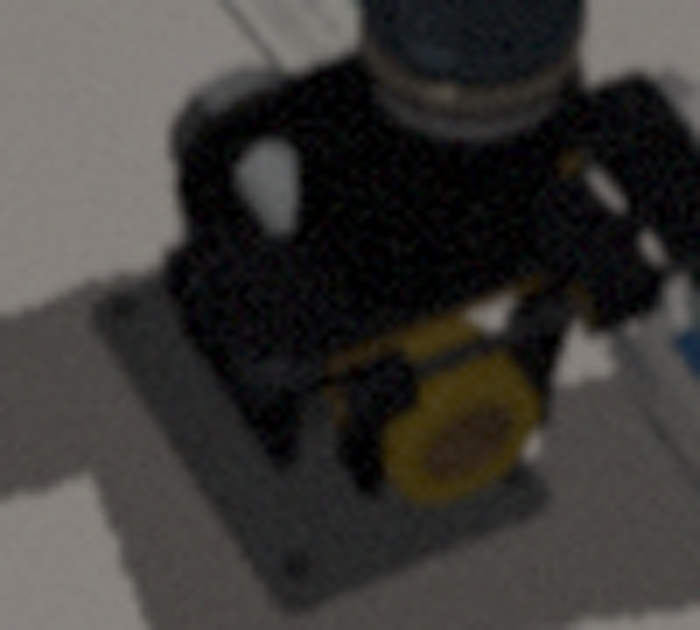

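carry_out --series '[{"delta_pos": [-0.15, -0.04, -0.15], "turn": [0, 0, 0], "grip": -1}, {"delta_pos": [-0.15, -0.04, -0.15], "turn": [0, 0, 0], "grip": -1}, {"delta_pos": [-0.41, 0.92, -0.15], "turn": [0, 0, 0], "grip": -1}, {"delta_pos": [-0.67, 1.89, -0.15], "turn": [0, 0, 0], "grip": -1}, {"delta_pos": [-0.94, 2.86, -0.15], "turn": [0, 0, 0], "grip": -1}, {"delta_pos": [-1.2, 3.82, -0.15], "turn": [0, 0, 0], "grip": -1}, {"delta_pos": [-1.46, 4.79, -0.15], "turn": [0, 0, 0], "grip": -1}, {"delta_pos": [-1.46, 4.79, -0.15], "turn": [0, 0, 0], "grip": -1}, {"delta_pos": [-1.46, 4.79, -0.15], "turn": [0, 0, 0], "grip": -1}]'

```text
time_s: 6.95
tcp_pos: [0.6134, 0.2253, 0.089]
ee_rot: [1.009, 1.324, -1.01]
contact_force: [-0.6, -1.3, -1.6]
width: 0.0582
```

```bash
python3 - <<'E'
from h import *
p=wr('w6');o=status.get_obs();print(o['tcp_pos'],o['contact_force'],o['torque'],R.from_rotvec(o['ee_rot']).as_matrix()[:,1])
e=np.array([.965,.262]);a=np.array([-.262,.965]);print(e@o['tcp_pos'][:2],a@o['tcp_pos'][:2])
crop('pics/w6.png','pics/w6c.png',220,50,220,250,3)
E
```

```text
[0.61356409 0.2248676  0.08901875] [-0.29000036 -0.46158621 -1.30865296] [-0.00204649 -0.09622782 -0.03394924] [9.64479584e-01 2.64157398e-01 3.25477434e-05]
0.6510046571698537 0.05624344143988213
```

View pics/w6c.png

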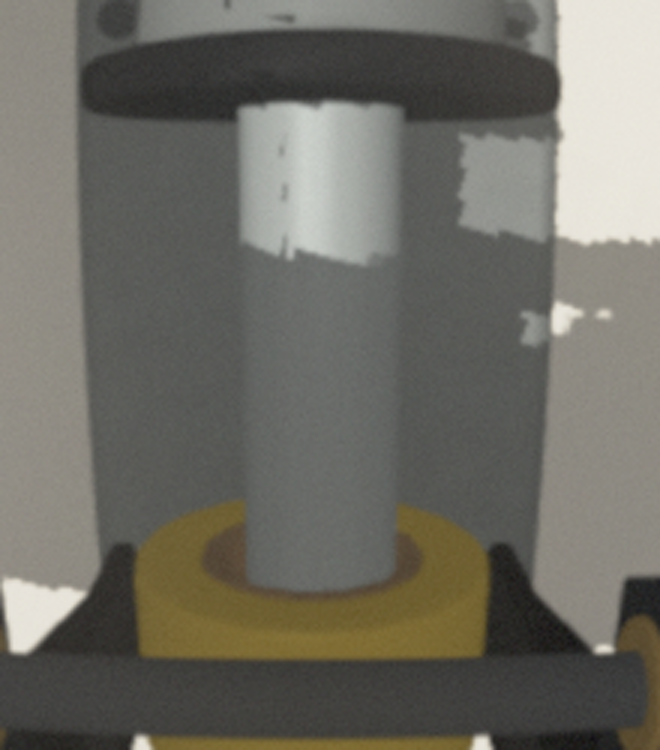

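carry_out --series '[{"delta_pos": [-0.14, 1.0, 0], "turn": [0, 0, 0], "grip": -1}, {"delta_pos": [-0.4, 1.96, 0], "turn": [0, 0, 0], "grip": -1}, {"delta_pos": [-0.67, 2.93, 0], "turn": [0, 0, 0], "grip": -1}, {"delta_pos": [-0.93, 3.89, 0], "turn": [0, 0, 0], "grip": -1}, {"delta_pos": [-1.19, 4.86, 0], "turn": [0, 0, 0], "grip": -1}, {"delta_pos": [-1.45, 5.82, 0], "turn": [0, 0, 0], "grip": -1}, {"delta_pos": [-1.61, 6.4, 0], "turn": [0, 0, 0], "grip": -1}, {"delta_pos": [-1.61, 6.4, 0], "turn": [0, 0, 0], "grip": -1}, {"delta_pos": [-1.61, 6.4, 0], "turn": [0, 0, 0], "grip": -1}]'

```text
time_s: 7.9
tcp_pos: [0.5974, 0.2889, 0.089]
ee_rot: [1.01, 1.324, -1.01]
contact_force: [-0.5, -1.0, -1.5]
width: 0.0579
```

carry_out --series '[{"delta_pos": [-0.1, 0.37, 0], "turn": [0, 0, 0], "grip": -1}, {"delta_pos": [-0.16, 0.58, 0], "turn": [0, 0, 0], "grip": -1}, {"delta_pos": [-0.16, 0.58, 0], "turn": [0, 0, 0], "grip": -1}]'

```text
time_s: 8.2
tcp_pos: [0.596, 0.2945, 0.0891]
ee_rot: [1.01, 1.323, -1.01]
contact_force: [0.2, -0.5, -1.9]
width: 0.0581
```

```bash
python3 - <<'E'
from h import *
p=wr('w7');o=status.get_obs();print(o['tcp_pos'],o['contact_force'],o['torque'],R.from_rotvec(o['ee_rot']).as_matrix()[:,1])
e=np.array([.965,.262]);a=np.array([-.262,.965]);print(e@o['tcp_pos'][:2],a@o['tcp_pos'][:2])
crop('pics/w7.png','pics/w7c.png',220,130,220,170,3)
E
```

```text
[0.59596037 0.29446077 0.08904818] [ 0.40620643 -0.7391257  -0.84702265] [-0.08773967 -0.13070987  0.03254833] [9.64637224e-01 2.63581146e-01 6.96462504e-05]
0.6522504783421216 0.12801302304461182
```

View pics/w7c.png

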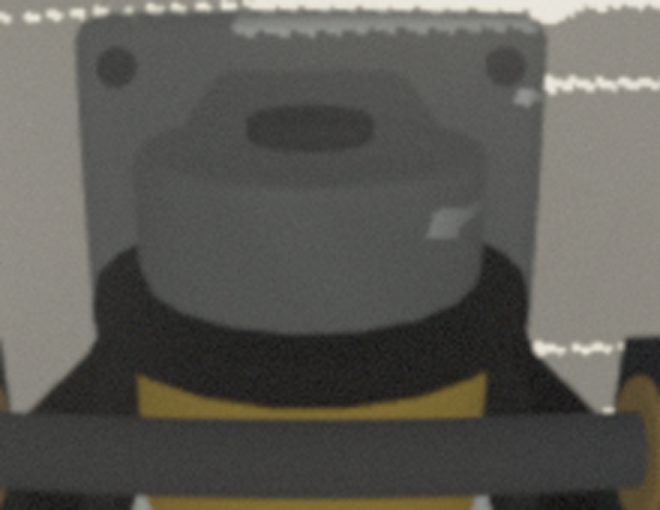

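carry_out --series '[{"delta_pos": [-0.03, 0.1, 0], "turn": [0, 0, 0], "grip": -1}, {"delta_pos": [-0.05, 0.2, 0], "turn": [0, 0, 0], "grip": -1}, {"delta_pos": [-0.08, 0.3, 0], "turn": [0, 0, 0], "grip": -1}, {"delta_pos": [-0.08, 0.3, 0], "turn": [0, 0, 0], "grip": -1}]'

```text
time_s: 8.65
tcp_pos: [0.596, 0.2946, 0.0891]
ee_rot: [1.005, 1.32, -1.011]
contact_force: [3.1, -8.7, -0.3]
width: 0.0577
```

carry_out --series '[{"delta_pos": [0.05, -0.2, 0], "turn": [0, 0, 0], "grip": -1}, {"delta_pos": [0.05, -0.2, 0], "turn": [0, 0, 0], "grip": 0.7}, {"delta_pos": [0.05, -0.2, 0], "turn": [0, 0, 0], "grip": 0.7}, {"delta_pos": [0.05, -0.2, 0], "turn": [0, 0, 0], "grip": 0.7}, {"delta_pos": [0.05, -0.2, 0], "turn": [0, 0, 0], "grip": 0.7}, {"delta_pos": [0.05, -0.2, 2], "turn": [0, 0, 0], "grip": 0.7}, {"delta_pos": [0.05, -0.2, 5], "turn": [0, 0, 0], "grip": 0.7}, {"delta_pos": [0.05, -3, 9], "turn": [0, 0, 0], "grip": 0.7}, {"delta_pos": [0.05, -7, 13], "turn": [0, 0, 0], "grip": 0.7}, {"delta_pos": [0.05, -10, 16], "turn": [0, 0, 0], "grip": 0.7}, {"delta_pos": [0.05, -10, 18], "turn": [0, 0, 0], "grip": 0.7}, {"delta_pos": [0.05, -10, 18], "turn": [0, 0, 0], "grip": 0.7}]'

```text
time_s: 9.85
tcp_pos: [0.5978, 0.1973, 0.2732]
ee_rot: [1.016, 1.317, -1.005]
contact_force: [0.1, -0.1, 0.4]
width: 0.0741
```

```bash
python3 - <<'E'
from h import *
p=wr('w8');o=status.get_obs();print(o['tcp_pos'],o['contact_force'],o['width'])
crop('pics/w8.png','pics/w8c.png',220,0,220,250,3)
E
```

```text
[0.59628553 0.19772949 0.27061407] [ 0.14685737 -0.42539206 -0.36874183] 0.07418666290654022
```

View pics/w8c.png

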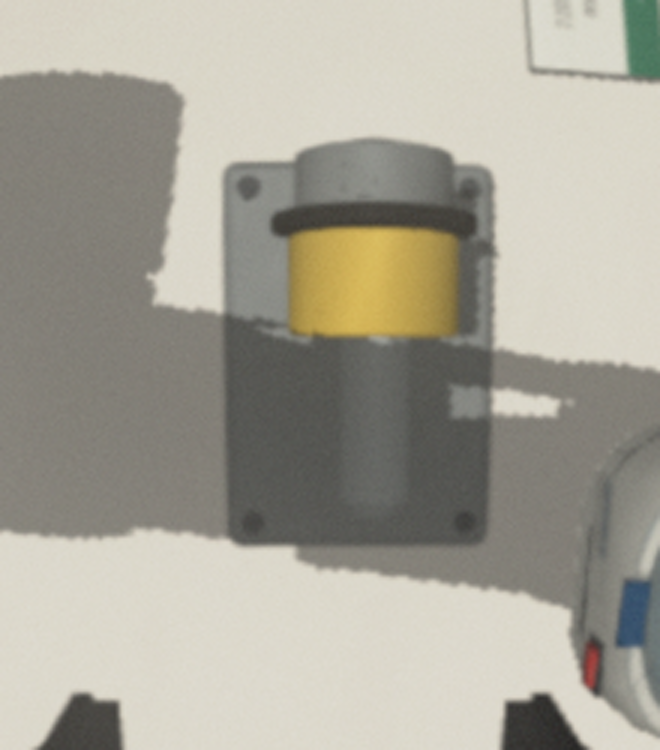

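carry_out --series '[{"delta_pos": [-1, -4.5, 0], "turn": [0, 0, -4], "grip": 0.7}, {"delta_pos": [-2, -9.3, 0], "turn": [0, 0, -8], "grip": 0.7}, {"delta_pos": [-3, -14, 0], "turn": [0, 0, -12], "grip": 0.7}, {"delta_pos": [-4, -18.8, 0], "turn": [0, 0, -16], "grip": 0.7}, {"delta_pos": [-5, -23.5, 0], "turn": [0, 0, -20.4], "grip": 0.7}, {"delta_pos": [-6, -28.3, 0], "turn": [0, 0, -20.4], "grip": 0.7}, {"delta_pos": [-7, -33, 0], "turn": [0, 0, -20.4], "grip": 0.7}, {"delta_pos": [-8, -37.5, -3], "turn": [0, 0, -20.4], "grip": 0.7}, {"delta_pos": [-8.7, -41, -6], "turn": [0, 0, -20.4], "grip": 0.7}, {"delta_pos": [-8.7, -41.9, -9], "turn": [0, 0, -20.4], "grip": 0.7}, {"delta_pos": [-8.7, -41.9, -11], "turn": [0, 0, -20.4], "grip": 0.7}, {"delta_pos": [-8.7, -41.9, -11], "turn": [0, 0, -20.4], "grip": 0.7}]'

```text
time_s: 11.1
tcp_pos: [0.5056, -0.2191, 0.1542]
ee_rot: [1.275, 1.177, -1.279]
contact_force: [-0.0, 0.9, -0.1]
width: 0.0737
```

```bash
python3 - <<'E'
from h import *
p=wr('w9');o=status.get_obs();M=R.from_rotvec(o['ee_rot']).as_matrix();print(o['time_s'],o['tcp_pos'],np.degrees(np.arctan2(M[1,1],M[0,1])))
print(bbox('wrist',[.508,-.2215,.052],-.0915,p))
crop('pics/w9.png','pics/w9c.png',220,70,220,250,3)
E
```

```text
11.15 [ 0.50695179 -0.21957647  0.15619096] -5.070257710985652
[291.36672697 177.27165184 361.7262322  237.56608339]
```

View pics/w9c.png

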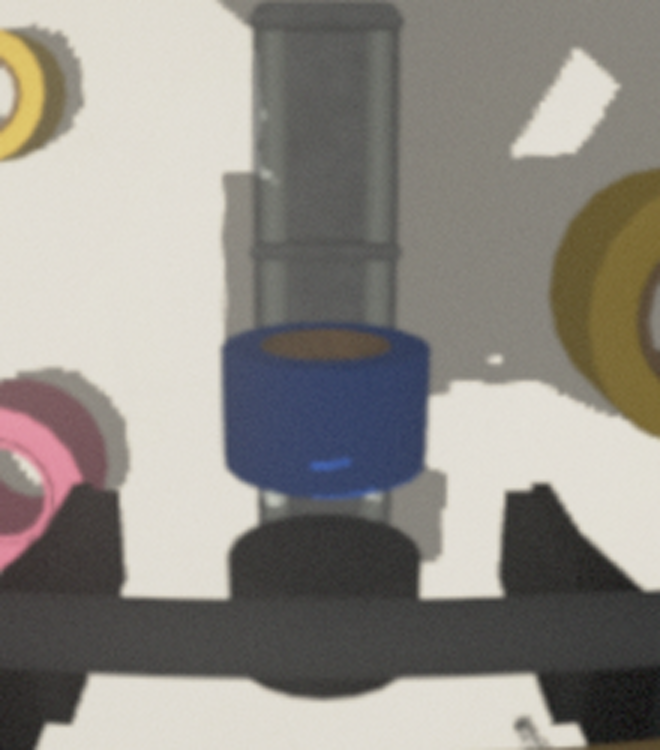

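carry_out --series '[{"delta_pos": [0, -0.05, -4], "turn": [0, 0, 0], "grip": 0.7}, {"delta_pos": [0, -0.05, -7], "turn": [0, 0, 0], "grip": 0.7}, {"delta_pos": [0, -0.05, -9], "turn": [0, 0, 0], "grip": 0.7}, {"delta_pos": [0, -0.05, -11], "turn": [0, 0, 0], "grip": 0.7}, {"delta_pos": [0, -0.05, -11.8], "turn": [0, 0, 0], "grip": 0.7}, {"delta_pos": [0, -0.05, -11.8], "turn": [0, 0, 0], "grip": 0.7}, {"delta_pos": [0, -0.05, -11.8], "turn": [0, 0, 0], "grip": 0.7}, {"delta_pos": [0, -0.05, -11.8], "turn": [0, 0, 0], "grip": -1}, {"delta_pos": [0, -0.05, -11.8], "turn": [0, 0, 0], "grip": -1}, {"delta_pos": [0, -0.05, -11.8], "turn": [0, 0, 0], "grip": -1}, {"delta_pos": [0, -0.05, -11.8], "turn": [0, 0, 0], "grip": -1}]'

```text
time_s: 12.25
tcp_pos: [0.5084, -0.2219, 0.0418]
ee_rot: [1.274, 1.166, -1.275]
contact_force: [-2.5, 0.4, 5.0]
width: 0.0582
```

carry_out --series '[{"delta_pos": [0, 0, 4], "turn": [0, 0, 0], "grip": -1}, {"delta_pos": [0, 0, 8.5], "turn": [0, 0, 0], "grip": -1}, {"delta_pos": [1, 2.5, 12], "turn": [0, 0, 2], "grip": -1}, {"delta_pos": [2, 6, 15], "turn": [0, 0, 6], "grip": -1}, {"delta_pos": [3.3, 10.5, 16], "turn": [0, 0, 10], "grip": -1}, {"delta_pos": [4.6, 15, 16], "turn": [0, 0, 14], "grip": -1}, {"delta_pos": [6, 19.5, 16], "turn": [0, 0, 18], "grip": -1}, {"delta_pos": [7.3, 24, 16], "turn": [0, 0, 20.3], "grip": -1}, {"delta_pos": [8.6, 28.5, 16], "turn": [0, 0, 20.3], "grip": -1}, {"delta_pos": [10, 33, 16], "turn": [0, 0, 20.3], "grip": -1}, {"delta_pos": [11.3, 37, 16], "turn": [0, 0, 20.3], "grip": -1}, {"delta_pos": [12, 39.8, 15], "turn": [0, 0, 20.3], "grip": -1}]'

```text
time_s: 13.45
tcp_pos: [0.6302, 0.1794, 0.1921]
ee_rot: [1.013, 1.321, -1.007]
contact_force: [-0.2, -0.3, -0.5]
width: 0.058
```

carry_out --series '[{"delta_pos": [0, 0, -3], "turn": [0, 0, 0], "grip": -1}, {"delta_pos": [0, 0, -6.5], "turn": [0, 0, 0], "grip": -1}, {"delta_pos": [0, 0, -9], "turn": [0, 0, 0], "grip": -1}, {"delta_pos": [0, 0, -10.2], "turn": [0, 0, 0], "grip": -1}, {"delta_pos": [0, 0, -10.2], "turn": [0, 0, 0], "grip": -1}, {"delta_pos": [0, 0, -10.2], "turn": [0, 0, 0], "grip": -1}, {"delta_pos": [0, 0, -10.2], "turn": [0, 0, 0], "grip": -1}]'

```text
time_s: 14.15
tcp_pos: [0.6299, 0.1762, 0.0908]
ee_rot: [1.013, 1.32, -1.009]
contact_force: [-0.1, 0.6, 0.1]
width: 0.058
```

```bash
cat > st.py <<'E'
from h import *
import sys
n=sys.argv[1]
p=wr(n);o=status.get_obs();M=R.from_rotvec(o['ee_rot']).as_matrix();print(o['time_s'],o['tcp_pos'],o['contact_force'],o['width'],np.degrees(np.arctan2(M[1,1],M[0,1])))
e=np.array([.965,.262]);a=np.array([-.262,.965]);print('e',e@o['tcp_pos'][:2],'a',a@o['tcp_pos'][:2])
crop(f'pics/{n}.png',f'pics/{n}c.png',220,50,220,250,3)
E
python3 st.py w10
```

```text
14.2 [0.62985121 0.17619569 0.09085082] [ 1.15191837 -0.47165634 -0.47199676] 0.058239718153578486 15.18043815412576
e 0.6539696854543597 a 0.00500782896550052
```

View pics/w10c.png

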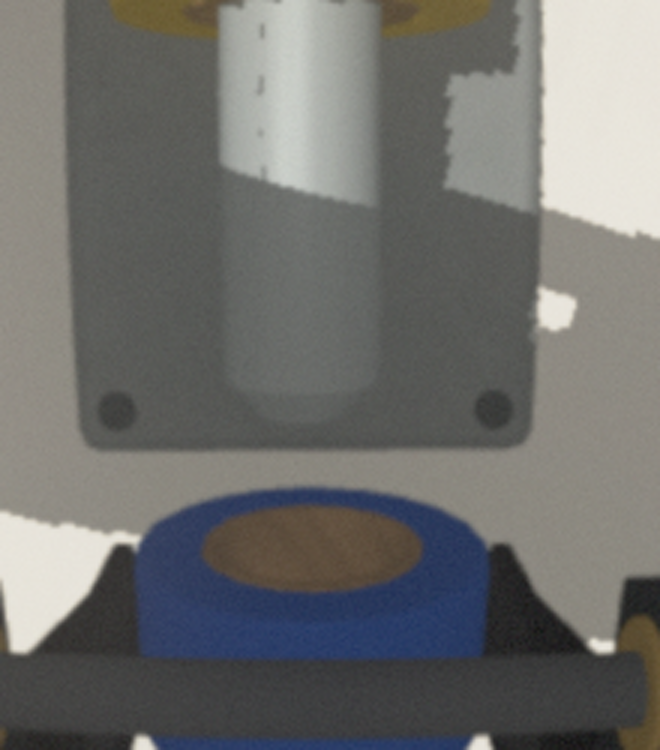

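carry_out --series '[{"delta_pos": [-0.17, -0.05, -0.15], "turn": [0, 0, 0], "grip": -1}, {"delta_pos": [-0.17, -0.05, -0.15], "turn": [0, 0, 0], "grip": -1}, {"delta_pos": [-0.43, 0.92, -0.15], "turn": [0, 0, 0], "grip": -1}, {"delta_pos": [-0.69, 1.88, -0.15], "turn": [0, 0, 0], "grip": -1}, {"delta_pos": [-0.95, 2.85, -0.15], "turn": [0, 0, 0], "grip": -1}, {"delta_pos": [-1.21, 3.81, -0.15], "turn": [0, 0, 0], "grip": -1}, {"delta_pos": [-1.47, 4.78, -0.15], "turn": [0, 0, 0], "grip": -1}, {"delta_pos": [-1.47, 4.78, -0.15], "turn": [0, 0, 0], "grip": -1}]'

```text
time_s: 15.0
tcp_pos: [0.6131, 0.2258, 0.0875]
ee_rot: [1.01, 1.324, -1.01]
contact_force: [0.3, -0.2, -1.5]
width: 0.0582
```

```bash
python3 st.py w11
```

```text
15.05 [0.61344671 0.2249575  0.08749223] [-0.16082     0.38959344 -0.27293577] 0.05837786344721263 15.294496592605402
e 0.6509149409549452 a 0.05636095191889125
```

View pics/w11c.png

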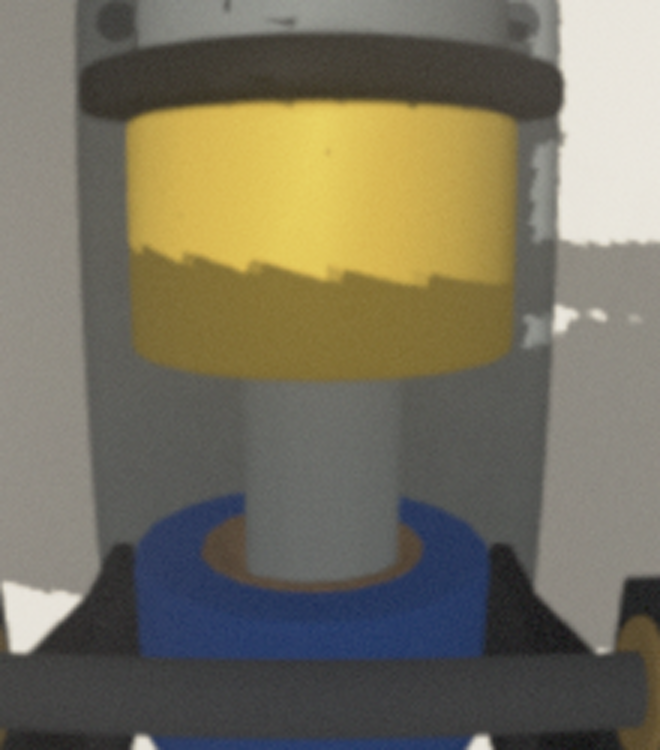

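carry_out --series '[{"delta_pos": [0.12, 0.03, 0.1], "turn": [0, 0, 0], "grip": -1}, {"delta_pos": [-0.14, 1.0, 0.1], "turn": [0, 0, 0], "grip": -1}, {"delta_pos": [-0.4, 1.96, 0.1], "turn": [0, 0, 0], "grip": -1}, {"delta_pos": [-0.59, 2.64, 0.1], "turn": [0, 0, 0], "grip": -1}, {"delta_pos": [-0.72, 3.12, 0.1], "turn": [0, 0, 0], "grip": -1}, {"delta_pos": [-0.77, 3.31, 0.1], "turn": [0, 0, 0], "grip": -1}, {"delta_pos": [-0.82, 3.5, 0.1], "turn": [0, 0, 0], "grip": -1}, {"delta_pos": [-0.87, 3.7, 0.1], "turn": [0, 0, 0], "grip": -1}, {"delta_pos": [-0.87, 3.7, 0.1], "turn": [0, 0, 0], "grip": -1}]'

```text
time_s: 15.95
tcp_pos: [0.6058, 0.2586, 0.0886]
ee_rot: [1.008, 1.32, -1.012]
contact_force: [1.2, -6.3, -1.1]
width: 0.0581
```

carry_out --series '[{"delta_pos": [-0.05, 0.18, 0], "turn": [0, 0, 0], "grip": -1}, {"delta_pos": [-0.05, 0.18, 0], "turn": [0, 0, 0], "grip": -1}, {"delta_pos": [0.05, -0.2, 0], "turn": [0, 0, 0], "grip": -1}, {"delta_pos": [0.05, -0.2, 0], "turn": [0, 0, 0], "grip": 0.7}, {"delta_pos": [0.05, -0.2, 0], "turn": [0, 0, 0], "grip": 0.7}, {"delta_pos": [0.05, -0.2, 0], "turn": [0, 0, 0], "grip": 0.7}, {"delta_pos": [0.05, -0.2, 0], "turn": [0, 0, 0], "grip": 0.7}, {"delta_pos": [0.05, -0.2, 2], "turn": [0, 0, 0], "grip": 0.7}, {"delta_pos": [0.05, -0.2, 5], "turn": [0, 0, 0], "grip": 0.7}, {"delta_pos": [0.05, -3, 9], "turn": [0, 0, 0], "grip": 0.7}, {"delta_pos": [0.05, -6, 13], "turn": [0, 0, 0], "grip": 0.7}, {"delta_pos": [0.05, -6, 18], "turn": [0, 0, 0], "grip": 0.7}]'

```text
time_s: 17.15
tcp_pos: [0.6045, 0.1979, 0.2685]
ee_rot: [1.01, 1.324, -1.018]
contact_force: [1.0, 0.6, -0.9]
width: 0.0742
```

```bash
python3 st.py w12
```

```text
17.2 [0.60982118 0.200333   0.27959006] [2.40571688 1.7585568  4.02483791] 0.07379030774507392 15.089803761372595
e 0.6409646814070539 a 0.03354819446045552
```

View pics/w12c.png

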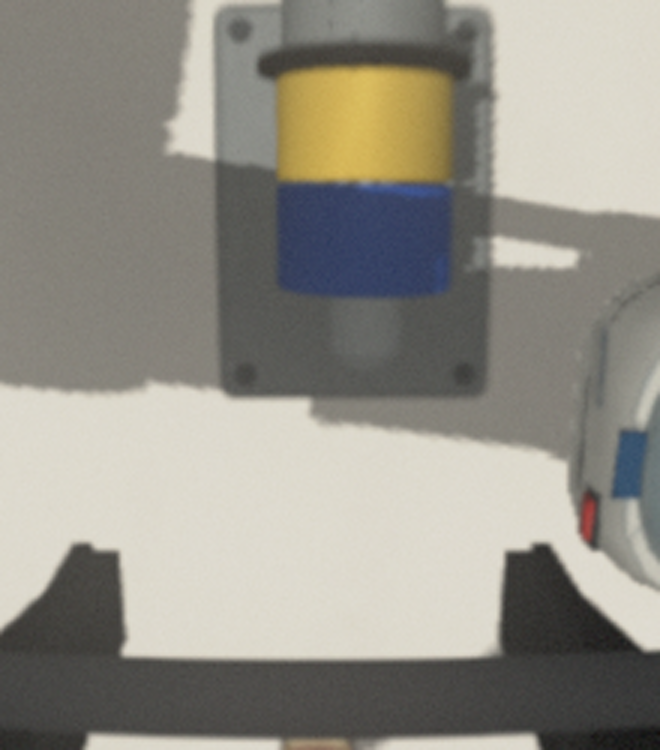

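carry_out --series '[{"delta_pos": [-1, -4.8, 0], "turn": [0, 0, -4], "grip": 0.7}, {"delta_pos": [-2, -9.6, 0], "turn": [0, 0, -8], "grip": 0.7}, {"delta_pos": [-3, -14.4, 0], "turn": [0, 0, -12], "grip": 0.7}, {"delta_pos": [-4, -19.2, 0], "turn": [0, 0, -16], "grip": 0.7}, {"delta_pos": [-5, -24, 0], "turn": [0, 0, -20.4], "grip": 0.7}, {"delta_pos": [-6, -28.8, 0], "turn": [0, 0, -20.4], "grip": 0.7}, {"delta_pos": [-7, -33.6, 0], "turn": [0, 0, -20.4], "grip": 0.7}, {"delta_pos": [-8, -38.4, -2], "turn": [0, 0, -20.4], "grip": 0.7}, {"delta_pos": [-9, -42.8, -4], "turn": [0, 0, -20.4], "grip": 0.7}, {"delta_pos": [-10, -46.5, -6.5], "turn": [0, 0, -20.4], "grip": 0.7}, {"delta_pos": [-10.4, -48.8, -9.5], "turn": [0, 0, -20.4], "grip": 0.7}, {"delta_pos": [-10.4, -48.8, -10.5], "turn": [0, 0, -20.4], "grip": 0.7}]'

```text
time_s: 18.4
tcp_pos: [0.5001, -0.2893, 0.1608]
ee_rot: [1.279, 1.166, -1.28]
contact_force: [-0.8, 0.8, 0.3]
width: 0.074
```

carry_out --series '[{"delta_pos": [0, 0, 0], "turn": [0, 0, 0], "grip": 0.7}, {"delta_pos": [0, 0, 0], "turn": [0, 0, 0], "grip": 0.7}]'

```text
time_s: 18.6
tcp_pos: [0.5023, -0.2859, 0.1641]
ee_rot: [1.275, 1.165, -1.274]
contact_force: [-0.1, -0.9, 0.0]
width: 0.074
```

```bash
python3 st.py w13; python3 -c "
from h import *
p=np.load('pics/w13.npy',allow_pickle=True).item()
for c in ([.5016,-.2917,.052],[.502,-.287,.052]):print((bbox('wrist',c,-.0915,p)+.5-np.array([220,50,220,50]))*3)"
```

```text
18.65 [ 0.50262505 -0.28598041  0.16467227] [-0.56257726 -0.48508729 -0.44071293] 0.07387661939063124 -5.098311502075306
e 0.4101063052127531 a -0.40765885546119573
[206.39165972 385.48943171 409.5322495  560.39422363]
[205.86883271 371.37369916 409.90241141 544.68738614]
```

View pics/w13c.png

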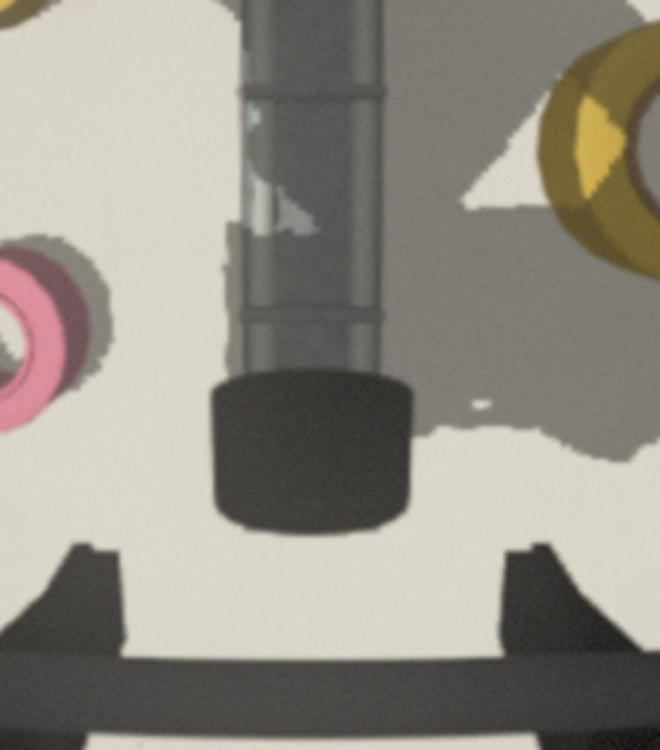

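carry_out --series '[{"delta_pos": [0, 0.1, -4], "turn": [0, 0, 0], "grip": 0.7}, {"delta_pos": [0, 0.1, -7.5], "turn": [0, 0, 0], "grip": 0.7}, {"delta_pos": [0, 0.1, -9.5], "turn": [0, 0, 0], "grip": 0.7}, {"delta_pos": [0, 0.1, -11.5], "turn": [0, 0, 0], "grip": 0.7}, {"delta_pos": [0, 0.1, -12.25], "turn": [0, 0, 0], "grip": 0.7}, {"delta_pos": [0, 0.1, -12.25], "turn": [0, 0, 0], "grip": 0.7}, {"delta_pos": [0, 0.1, -12.25], "turn": [0, 0, 0], "grip": 0.7}, {"delta_pos": [0, 0.1, -12.25], "turn": [0, 0, 0], "grip": -1}, {"delta_pos": [0, 0.1, -12.25], "turn": [0, 0, 0], "grip": -1}, {"delta_pos": [0, 0.1, -12.25], "turn": [0, 0, 0], "grip": -1}, {"delta_pos": [0, 0.1, -12.25], "turn": [0, 0, 0], "grip": -1}]'

```text
time_s: 19.75
tcp_pos: [0.502, -0.2864, 0.0418]
ee_rot: [1.276, 1.163, -1.275]
contact_force: [-0.5, 1.1, 4.3]
width: 0.0582
```

carry_out --series '[{"delta_pos": [0, 0, 4], "turn": [0, 0, 0], "grip": -1}, {"delta_pos": [0, 0, 8.5], "turn": [0, 0, 0], "grip": -1}, {"delta_pos": [1, 3.5, 12], "turn": [0, 0, 2], "grip": -1}, {"delta_pos": [2.2, 7.8, 15], "turn": [0, 0, 6], "grip": -1}, {"delta_pos": [3.5, 12.5, 16], "turn": [0, 0, 10], "grip": -1}, {"delta_pos": [4.8, 17.2, 16], "turn": [0, 0, 14], "grip": -1}, {"delta_pos": [6.1, 22, 16], "turn": [0, 0, 18], "grip": -1}, {"delta_pos": [7.4, 26.8, 16], "turn": [0, 0, 20.3], "grip": -1}, {"delta_pos": [8.7, 31.5, 16], "turn": [0, 0, 20.3], "grip": -1}, {"delta_pos": [10, 36.2, 16], "turn": [0, 0, 20.3], "grip": -1}, {"delta_pos": [11.3, 41, 16], "turn": [0, 0, 20.3], "grip": -1}, {"delta_pos": [12.2, 44.5, 15], "turn": [0, 0, 20.3], "grip": -1}]'

```text
time_s: 20.95
tcp_pos: [0.6248, 0.1622, 0.192]
ee_rot: [1.014, 1.321, -1.009]
contact_force: [-0.6, -1.1, -1.3]
width: 0.0582
```

carry_out --series '[{"delta_pos": [0.4, 1.6, -3], "turn": [0, 0, 0], "grip": -1}, {"delta_pos": [0.4, 1.6, -6.5], "turn": [0, 0, 0], "grip": -1}, {"delta_pos": [0.4, 1.6, -9], "turn": [0, 0, 0], "grip": -1}, {"delta_pos": [0.4, 1.6, -10.2], "turn": [0, 0, 0], "grip": -1}, {"delta_pos": [0.4, 1.6, -10.2], "turn": [0, 0, 0], "grip": -1}, {"delta_pos": [0.4, 1.6, -10.2], "turn": [0, 0, 0], "grip": -1}, {"delta_pos": [0.4, 1.6, -10.2], "turn": [0, 0, 0], "grip": -1}, {"delta_pos": [0.4, 1.6, -10.2], "turn": [0, 0, 0], "grip": -1}, {"delta_pos": [0.4, 1.6, -10.2], "turn": [0, 0, 0], "grip": -1}]'

```text
time_s: 21.85
tcp_pos: [0.6283, 0.1749, 0.0903]
ee_rot: [1.014, 1.321, -1.012]
contact_force: [-0.4, 0.3, -0.8]
width: 0.0582
```

```bash
python3 st.py w14
```

```text
21.9 [0.62812128 0.1748984  0.09005094] [ 0.28296634 -0.18572808 -0.20793661] 0.058108343648899816 15.083468383467867
e 0.6519604165546796 a 0.004209182532387431
```

View pics/w14c.png

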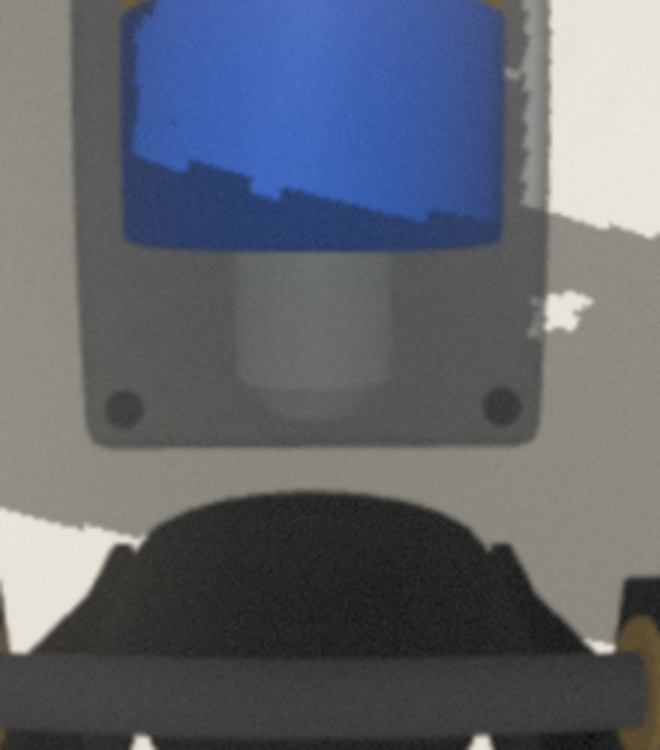

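carry_out --series '[{"delta_pos": [0, 0, -0.1], "turn": [0, 0, 0.1], "grip": -1}, {"delta_pos": [-0.25, 0.97, -0.1], "turn": [0, 0, 0.1], "grip": -1}, {"delta_pos": [-0.5, 1.93, -0.1], "turn": [0, 0, 0.1], "grip": -1}, {"delta_pos": [-0.63, 2.42, -0.1], "turn": [0, 0, 0.1], "grip": -1}, {"delta_pos": [-0.75, 2.9, -0.1], "turn": [0, 0, 0.1], "grip": -1}, {"delta_pos": [-0.87, 3.38, -0.1], "turn": [0, 0, 0.1], "grip": -1}, {"delta_pos": [-0.87, 3.38, -0.1], "turn": [0, 0, 0.1], "grip": -1}, {"delta_pos": [-0.87, 3.38, -0.1], "turn": [0, 0, 0.1], "grip": -1}]'

```text
time_s: 22.7
tcp_pos: [0.6194, 0.2092, 0.0887]
ee_rot: [1.012, 1.322, -1.01]
contact_force: [-1.3, 0.5, 3.7]
width: 0.058
```

```bash
python3 st.py w15
```

```text
22.75 [0.61937962 0.20918092 0.08867667] [0.18542513 0.00788284 3.30194474] 0.058517233754609294 15.198367568591566
e 0.6525067337099452 a 0.039582126913697654
```

View pics/w15c.png

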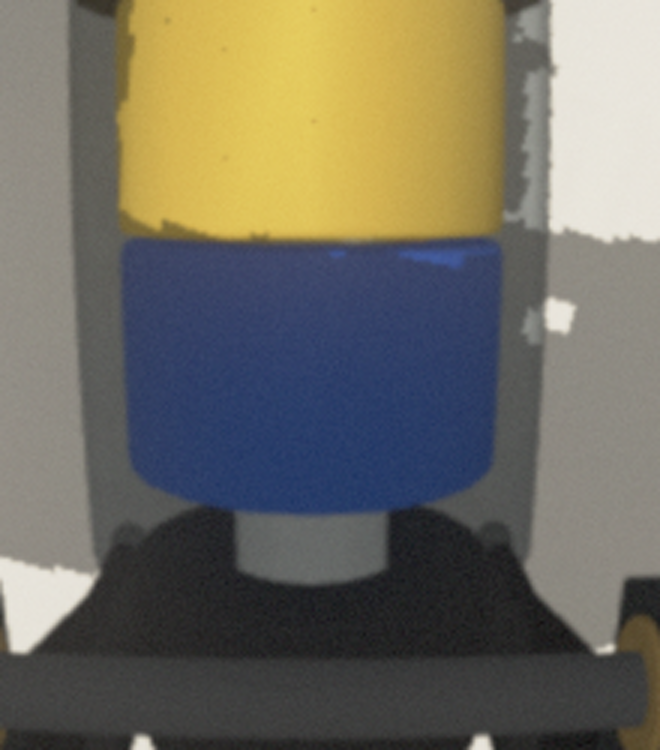

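carry_out --series '[{"delta_pos": [0, 0, 0.1], "turn": [0, 0, 0], "grip": -1}, {"delta_pos": [-0.13, 0.48, 0.1], "turn": [0, 0, 0], "grip": -1}, {"delta_pos": [-0.26, 0.97, 0.1], "turn": [0, 0, 0], "grip": -1}, {"delta_pos": [-0.34, 1.25, 0.1], "turn": [0, 0, 0], "grip": -1}, {"delta_pos": [-0.39, 1.45, 0.1], "turn": [0, 0, 0], "grip": -1}, {"delta_pos": [-0.45, 1.64, 0.1], "turn": [0, 0, 0], "grip": -1}, {"delta_pos": [-0.5, 1.83, 0.1], "turn": [0, 0, 0], "grip": -1}, {"delta_pos": [-0.5, 1.83, 0.1], "turn": [0, 0, 0], "grip": -1}]'

```text
time_s: 23.55
tcp_pos: [0.6148, 0.2243, 0.0889]
ee_rot: [1.007, 1.32, -1.012]
contact_force: [2.3, -8.6, -0.1]
width: 0.058
```

```bash
python3 st.py w16
```

```text
23.6 [0.61479853 0.22433561 0.0889086 ] [ 2.68672514 -7.80943289 -0.25870935] 0.05840528265823857 15.267798587510079
e 0.6520565088147272 a 0.055406650209270256
```

View pics/w16c.png

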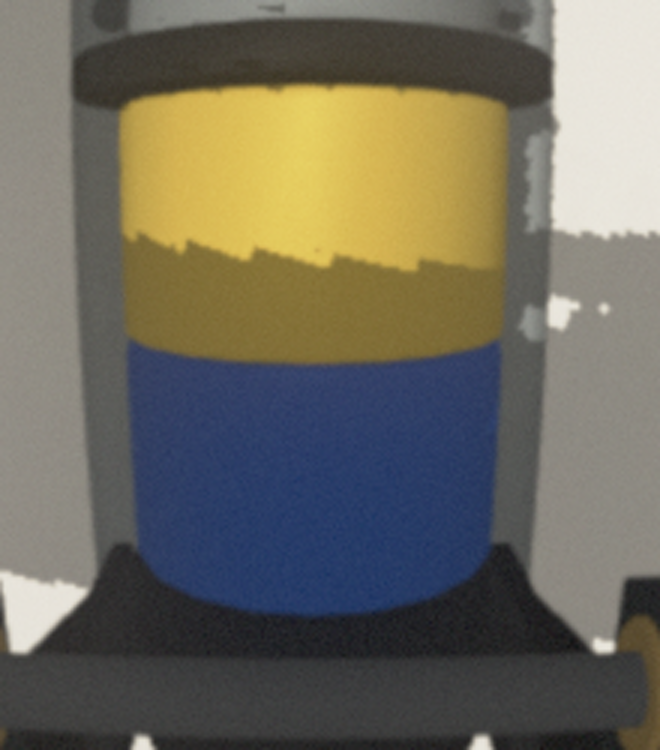

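carry_out --series '[{"delta_pos": [-0.05, 0.18, 0], "turn": [0, 0, 0], "grip": -1}, {"delta_pos": [-0.05, 0.18, 0], "turn": [0, 0, 0], "grip": -1}, {"delta_pos": [0.05, -0.18, 0], "turn": [0, 0, 0], "grip": -1}, {"delta_pos": [0.05, -0.18, 0], "turn": [0, 0, 0], "grip": 0.7}, {"delta_pos": [0.05, -0.18, 0], "turn": [0, 0, 0], "grip": 0.7}, {"delta_pos": [0.05, -0.18, 0], "turn": [0, 0, 0], "grip": 0.7}, {"delta_pos": [0.05, -0.18, 0], "turn": [0, 0, 0], "grip": 0.7}, {"delta_pos": [0.05, -0.18, 2], "turn": [0, 0, 0], "grip": 0.7}, {"delta_pos": [0.05, -0.18, 5], "turn": [0, 0, 0], "grip": 0.7}, {"delta_pos": [0.05, -2, 9], "turn": [0, 0, 0], "grip": 0.7}, {"delta_pos": [0.05, -5, 12], "turn": [0, 0, 0], "grip": 0.7}, {"delta_pos": [0.05, -5, 16], "turn": [0, 0, 0], "grip": 0.7}]'

```text
time_s: 24.8
tcp_pos: [0.6134, 0.1743, 0.2491]
ee_rot: [1.01, 1.324, -1.016]
contact_force: [0.6, 1.2, -1.0]
width: 0.0741
```

carry_out --series '[{"delta_pos": [0, 0, 0], "turn": [0, 0, 0], "grip": 0.7}, {"delta_pos": [0, 0, 0], "turn": [0, 0, 0], "grip": 0.7}, {"delta_pos": [0, 0, 0], "turn": [0, 0, 0], "grip": 0.7}]'

```text
time_s: 25.1
tcp_pos: [0.6132, 0.1774, 0.2477]
ee_rot: [1.01, 1.326, -1.013]
contact_force: [0.4, -0.2, 1.0]
width: 0.0742
```

```bash
python3 st.py w17
```

```text
25.15 [0.61311732 0.17737079 0.2472122 ] [ 0.86816841  0.93413945 -1.48309201] 0.0738891795706734 15.230397039483924
e 0.6381293573077848 a 0.010526079016098812
```

View pics/w17c.png

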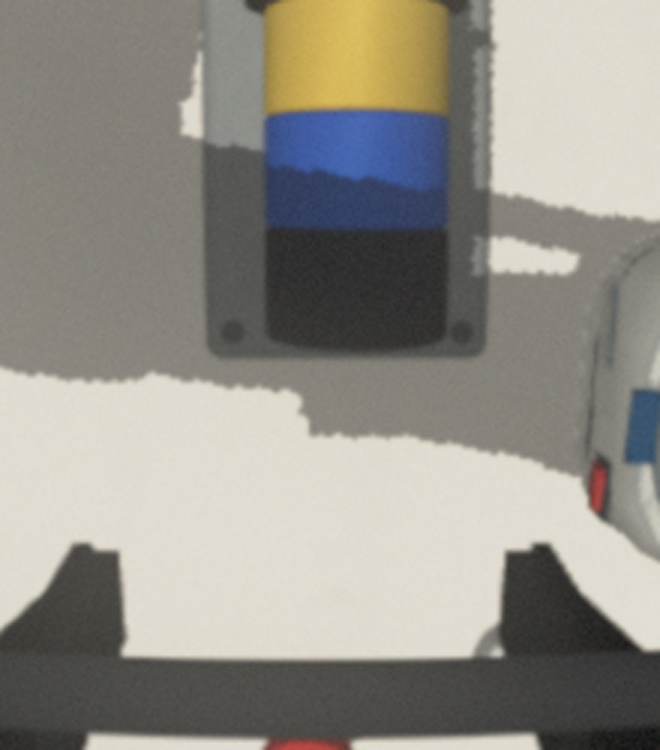

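carry_out --series '[{"delta_pos": [0, -5, 0], "turn": [0, 0, 0], "grip": 0.7}, {"delta_pos": [-2, -10, 0], "turn": [0, 0, 0], "grip": 0.7}, {"delta_pos": [-4, -15, 0], "turn": [0, 0, 0], "grip": 0.7}, {"delta_pos": [-6, -19, 0], "turn": [0, 0, 0], "grip": 0.7}, {"delta_pos": [-7, -22, 0], "turn": [0, 0, 0], "grip": 0.7}, {"delta_pos": [-8, -24, 0], "turn": [0, 0, 0], "grip": 0.7}, {"delta_pos": [-8, -24, 0], "turn": [0, 0, 0], "grip": 0.7}, {"delta_pos": [-8, -24, 0], "turn": [0, 0, 0], "grip": 0.7}, {"delta_pos": [-8, -24, 0], "turn": [0, 0, 0], "grip": 0.7}]'

```text
time_s: 26.05
tcp_pos: [0.5345, -0.0619, 0.2483]
ee_rot: [1.011, 1.325, -1.011]
contact_force: [1.0, -0.2, 0.6]
width: 0.0738
```

```bash
python3 - <<'E'
from h import *
cv2.imwrite('pics/side3.png',cams.grab_frame('side')[:,:,::-1]);cv2.imwrite('pics/top3.png',cams.grab_frame('top')[:,:,::-1])
crop('pics/side3.png','pics/side3c.png',295,80,80,90,5);crop('pics/top3.png','pics/top3c.png',185,130,145,130,5)
x=np.zeros((650,1130,3),np.uint8);a=cv2.imread('pics/side3c.png');b=cv2.imread('pics/top3c.png');x[:450,:400]=a;x[:650,405:1130]=b
cv2.imwrite('pics/f.png',cv2.resize(x,None,fx=.7,fy=.7))
E
```

```text
(no output)
```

View pics/f.png

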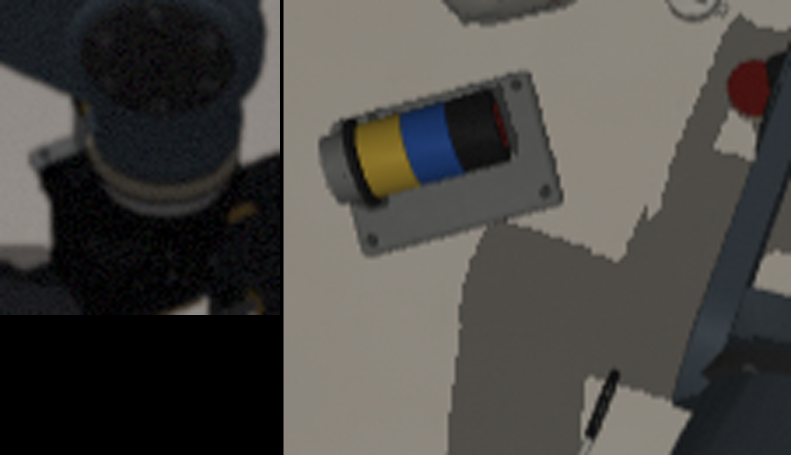

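The top view shows yellow, blue and cap flush, coaxial and against the disc. The red dot faces outward, the cup's red lid is where it was at the start, and the gripper is clear. I'm handing in.

```bash
python3 -c "
from h import *
print(workorder.hand_in())"
```

```text
the job is handed in; nothing more can be done
None
```

I threaded the yellow roll onto the spindle first, up against the back disc. I then added the blue roll against the yellow and pushed the cap on, open end first, until it met the blue roll. The job was handed in at about 26 s of the 72 s allowed.

- **Seating:** each part reached firm contact, with about 6–9 N of push on the last reading. The gripper positions at contact were spaced 37 mm (yellow to blue) and 35 mm (blue to cap), against 36 mm expected.
- **Pictures:** the last wrist and top views show the parts flush against the disc and coaxial. The cap's red dot faces outward, and the gripper stands clear with nothing in it.
- **Disagreement:** the wrist camera read about 1.2–1.6 mm off sideways compared with the arm's own position. I corrected for this in every move.
- **Not confirmed:** the arm hid the stand in the last side view, so I could not check the final height or droop of the parts there. The sample cup looked unmoved in the last top view, though the arm partly hid it. I took no last look at the dropper bottle, but every pass was above or clear of both.

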